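# Refit the louvre stay bars with lock pins

## Robot

A 6-joint arm with a two-finger parallel gripper is mounted at the origin on the work surface. World frame = base frame: x ahead of the robot, y to its left, z up, the work surface at z = 0. Lengths are in mm, angles in rad, forces in N, time in s.
With the tool pointing down it reaches from about 275 to 1000 mm from the base axis. Payload 8.4 kg.
Tool frame: the origin (TCP) lies at the very end of the fingers, on their centre line; the grasp point (between the pads) lies 19 mm behind it; z points along the fingers, y is the direction in which the jaws open and shut (so a half turn about z gives the same grasp; the last joint's range is limited). The gripper opens to 85 mm and grips with 20 to 120 N. Pads are 22 mm wide; open, the fingers measure 114 mm over their backs; the gripper's body (76 mm by 85 mm) begins 54 mm behind the grasp point. The pads swing forward as they close: fully open they stand 13 mm farther back than shut.
Start: joints at [1.19, 0.353, 1.633, -0, 1.155, -0.002], TCP at [231.127, 580.696, 231.281] pointing down, gripper open.
Joint ranges: [-2.63, 2.63], [-0.92, 2.1], [0.06, 2.66], [-1.3, 4.44], [0, 2.69], [-3.02, 3.02]. Speed limits (rad/s): [2.22, 2.22, 2.79, 3.14, 3.14, 3.14].

## Interface

Orientations are given as [roll, pitch, yaw] about the fixed x, y, z axes, in that order (R = Rz(yaw) Ry(pitch) Rx(roll)).
In Python, from rig import r gives the robot as it stands.
- The arm moves only by the tool move_arm, never from a script. Its argument "increments" is a list of rows, each an object of numbers: "tx", "ty", "tz": the shift along the tool's x, y, z in cm; "rx", "ry", "rz": the turn, a rotation vector about the tool's x, y, z in degrees; "gripper": the gripper's target within -1 to 1 (fully open at 1, half-way at 0, shut at -1). A call has 1 to 12 rows; each row shifts and turns the commanded pose from where the row before left it, along the tool's axes as they then stand; what a row does not reach is not made up. A row lasts 1/10 s, in which the tool goes at most 50 mm and 8.59 degrees, less where a joint would pass 70% of its speed; a pose out of reach is approached as far as the arm can. A call is refused whole if a number of a shift passes 5 or a number of a turn 8.59, either way. A call with a gripper value outside its range is refused whole. The fingers move at their own pace and stop on an object; "squeeze" is the grip in N (left out, the last holds). Time passes only in rows, so rows that do not move let the fingers close. It gives the time, the measured TCP pose, the force and the opening at its end, in the units of the state.
- r.sense(): the state, without advancing time (a new reading comes with each control period).
- r.grab_frame(name): name is "side" or "top"; returns (picture, depth): 400x640x3 uint8, red, green, blue; 400x640 float32, mm along the optical axis (not along the pixel's ray), 0 where there is no reading.
- r.camera_model(name): a dict with "fx", "fy", "cx", "cy" (pixels), "R" (3x3) and "t" (3): a world point X has camera coordinates R X + t. Camera axes: x right, y down, z forward; pixel columns grow to the right and rows downward; lengths in mm; the calibration is good to about 2 mm. A picture is of the moment at which its call begins. camera_model takes no time and is no camera call.
- r.sign_off(): hands the job in, once; it reports no verdict.
Trained networks look in the newest picture that a camera, given by its name, has taken for a name from the list of things; names that differ only in an ending like _2 or _b are one class to them, and where a whole thing is asked for, a point or a joint stands for the part that bears it (a point fixed in the world has none). Each returns a list of dicts, best first, with "confidence" (0 to 1); they miss things now and then, are a little off and sometimes report something else, mostly with a low value. They report only what shows in the picture. A call takes as long as a camera call.
- r.cut_out(query, camera): "mask" (400x640 bool, what is visible of it) and "bbox" ([left, top, right, bottom] in pixels, round what is visible of it).
- r.place_of(query, camera): "location" ([row, column] in pixels: a listed point, or the origin of a listed thing).
The state is a dict: "clock": time; "qpos": joint angles; "qvel": joint speeds; "joint_efforts": joint torques, N m; "eef_pos": TCP position; "tcp_rot": TCP orientation; "contact_force": force on the tool from outside, world axes, zero at the start; "wrist_torque": the same for the moment, N m; "opening": opening from 0.0 (shut) to 1.0 (fully open).
Only numpy, scipy, OpenCV 4.12 (cv2) and the standard library are available. Lean on these libraries where they do the work, as an engineer would, in place of code of your own. Each camera call takes 0.05 s, during which the arm holds its last target. There are 200 camera calls.

## Task

Slacken the window linkage first: hold the spring toggle over towards the louvered window for a good two seconds and let it spring back upright. Then lay every stay bar flat in a pocket of the linkage frame, its hole over the hole in the drive rail, and put a lock pin from the block fully home through the bar and the rail of each one; any pins left over are spare. Last, with all bars pinned, hold the toggle over away from the window for a good two seconds to draw the louvres tight, let it spring back, and leave the other things on the slab where they stand.

Things in the scene. Friction and masses are not known exactly. Their poses are not given: they have to be found in the camera images.
- frame: Fixed grey frame on the granite slab (slab top z = 0.025), 170 (x) by 250 mm (y), yaw within 0.15. Two rails along y, tops 40 mm up: drive rail at x 20 to 90 mm with 3 holes, rest rail at x -85 to -35. Ribs 8 mm high form 3 pockets at y = 80, 0, -80 mm, fitting a bar with 2 mm play all round; a seated bar has its origin at (0, pocket y, 40) mm, its x along the frame's x. Origin: underside centre.
- station_1 (a point): Centre of the mouth of one 19 mm hole in the drive rail, on the rail's top face, at (55, +80, 40) mm in the frame's axes; the hole goes straight down 40 mm to the slab. Axes as the frame's.
- station_2 (a point): Centre of the mouth of one 19 mm hole in the drive rail, on the rail's top face, at (55, 0, 40) mm in the frame's axes; the hole goes straight down 40 mm to the slab. Axes as the frame's.
- station_3 (a point): Centre of the mouth of one 19 mm hole in the drive rail, on the rail's top face, at (55, -80, 40) mm in the frame's axes; the hole goes straight down 40 mm to the slab. Axes as the frame's.
- bar_a: Loose aluminium stay bar, 150 x 32 x 12 mm, 0.22 kg, lying flat on the slab, with a grip rib 60 mm long, 16 wide, 26 high on the middle of its top (rib top 38 mm above the underside). A vertical 19 mm hole lies 55 mm from the middle, towards +x. All bars are alike; one may be absent. Origin: centre of the underside; x along the bar towards the hole, z up.
- bar_a_hole (a point): Centre of the hole of bar_a on the bar's flat top face, at (55, 0, 12) mm in the bar's axes.
- bar_b: Loose aluminium stay bar, 150 x 32 x 12 mm, 0.22 kg, lying flat on the slab, with a grip rib 60 mm long, 16 wide, 26 high on the middle of its top (rib top 38 mm above the underside). A vertical 19 mm hole lies 55 mm from the middle, towards +x. All bars are alike; one may be absent. Origin: centre of the underside; x along the bar towards the hole, z up.
- bar_b_hole (a point): Centre of the hole of bar_b on the bar's flat top face, at (55, 0, 12) mm in the bar's axes.
- bar_c: Loose aluminium stay bar, 150 x 32 x 12 mm, 0.22 kg, lying flat on the slab, with a grip rib 60 mm long, 16 wide, 26 high on the middle of its top (rib top 38 mm above the underside). A vertical 19 mm hole lies 55 mm from the middle, towards +x. All bars are alike; one may be absent. Origin: centre of the underside; x along the bar towards the hole, z up.
- bar_c_hole (a point): Centre of the hole of bar_c on the bar's flat top face, at (55, 0, 12) mm in the bar's axes.
- pin_block: Fixed wooden block 50 x 190 x 55 mm high on the slab with four vertical through holes of 17 mm in a row along its y (67.5, 22.5, -22.5, -67.5 mm), where the pins stand, each with its flange resting on the block's top. Origin: centre of the underside.
- pin_1: Loose steel lock pin, 87 mm long, 0.14 kg, upright in the block at the start. Shaft 14 mm thick, 50 mm long, its last 10 mm tapering to 6; flange 28 mm wide, 50 to 55 mm above the tip; round grip 20 mm wide, 55 to 87 mm above it. Fully home, the flange rests on the bar and the tip is 38 mm below the rail hole's mouth. All alike, some spare. Origin: the tip's end; z up to the grip.
- pin_2: Loose steel lock pin, 87 mm long, 0.14 kg, upright in the block at the start. Shaft 14 mm thick, 50 mm long, its last 10 mm tapering to 6; flange 28 mm wide, 50 to 55 mm above the tip; round grip 20 mm wide, 55 to 87 mm above it. Fully home, the flange rests on the bar and the tip is 38 mm below the rail hole's mouth. All alike, some spare. Origin: the tip's end; z up to the grip.
- pin_3: Loose steel lock pin, 87 mm long, 0.14 kg, upright in the block at the start. Shaft 14 mm thick, 50 mm long, its last 10 mm tapering to 6; flange 28 mm wide, 50 to 55 mm above the tip; round grip 20 mm wide, 55 to 87 mm above it. Fully home, the flange rests on the bar and the tip is 38 mm below the rail hole's mouth. All alike, some spare. Origin: the tip's end; z up to the grip.
- pin_4: Loose steel lock pin, 87 mm long, 0.14 kg, upright in the block at the start. Shaft 14 mm thick, 50 mm long, its last 10 mm tapering to 6; flange 28 mm wide, 50 to 55 mm above the tip; round grip 20 mm wide, 55 to 87 mm above it. Fully home, the flange rests on the bar and the tip is 38 mm below the rail hole's mouth. All alike, some spare. Origin: the tip's end; z up to the grip.
- switch_box: Fixed white window switch box 90 x 110 x 35 mm high on the slab, at the robot's right. The louvered window is at the far right, beyond the table's edge, towards the box's -y. Yaw within 0.25 rad of 0. Origin: centre of the underside.
- toggle (a joint): Angle (rad) of the spring-centred black toggle paddle on the box. 0 upright; positive leans to the box's -y, towards the window; negative away from it; stops at +-0.6, a full push is beyond 0.4. Pivot on the box's top face, along its x; spring 0.5 N m per rad (about 5 N near the top); it recentres when let go. Paddle 30 (x) by 12 mm (y), top 52 mm above the box.
- toggle_tip (a point): Centre of the toggle paddle's top, 52 mm above the pivot.
- bottle: Bystander: green glass bottle; leave it where it is. Origin: centre of the underside. 66 mm wide, 200 mm high.
- blender_cup: Bystander: transparent blender cup; leave it where it is. Origin: centre of the underside. 84 mm wide, 130 mm high.
- reamer: Bystander: citrus reamer; leave it where it is. Origin: centre of the underside. 94 mm wide, 56 mm high.
- teaspoons: Bystander: teaspoon set; leave it where it is. Origin: where the three spoon handles meet, underside; spoons fan out along +x, 133 mm long, up to 8 mm high.
- bowl: Bystander: small bowl; leave it where it is. Origin: centre of the underside. 100 mm wide, 45 mm high.
- jar: Bystander: glass jar; leave it where it is. Origin: centre of the underside. 70 mm wide, 100 mm high.

How it is judged (in metres and radians):
On the way, in this order (a step that is already met when the one before it is completed fails the run):
1. toggle held over towards the window for about two seconds (value of joint toggle above 0.3 rad), for 1.7 s.
2. toggle back upright (value of joint toggle between -0.1 and 0.1 rad), for 0.2 s.
3. every stay bar present lies in a pocket with a lock pin fully home through bar and rail ((horizontal distance between bar_a_hole and station_1 below 0.006 m or horizontal distance between bar_a_hole and station_2 below 0.006 m or horizontal distance between bar_a_hole and station_3 below 0.006 m) and z of each of bar_a_hole, bar_b_hole, bar_c_hole in the frame of frame below 0.056 m and angle between the x axis of each of bar_a, bar_b, bar_c and the x axis of frame, either way round below 0.1 rad and ((horizontal distance between pin_1 and bar_a_hole below 0.008 m and z of pin_1 in the frame of bar_a_hole below -0.045 m) or (horizontal distance between pin_2 and bar_a_hole below 0.008 m and z of pin_2 in the frame of bar_a_hole below -0.045 m) or (horizontal distance between pin_3 and bar_a_hole below 0.008 m and z of pin_3 in the frame of bar_a_hole below -0.045 m) or (horizontal distance between pin_4 and bar_a_hole below 0.008 m and z of pin_4 in the frame of bar_a_hole below -0.045 m)) and (horizontal distance between bar_b_hole and station_1 below 0.006 m or horizontal distance between bar_b_hole and station_2 below 0.006 m or horizontal distance between bar_b_hole and station_3 below 0.006 m) and ((horizontal distance between pin_1 and bar_b_hole below 0.008 m and z of pin_1 in the frame of bar_b_hole below -0.045 m) or (horizontal distance between pin_2 and bar_b_hole below 0.008 m and z of pin_2 in the frame of bar_b_hole below -0.045 m) or (horizontal distance between pin_3 and bar_b_hole below 0.008 m and z of pin_3 in the frame of bar_b_hole below -0.045 m) or (horizontal distance between pin_4 and bar_b_hole below 0.008 m and z of pin_4 in the frame of bar_b_hole below -0.045 m)) and (horizontal distance between bar_c_hole and station_1 below 0.006 m or horizontal distance between bar_c_hole and station_2 below 0.006 m or horizontal distance between bar_c_hole and station_3 below 0.006 m) and ((horizontal distance between pin_1 and bar_c_hole below 0.008 m and z of pin_1 in the frame of bar_c_hole below -0.045 m) or (horizontal distance between pin_2 and bar_c_hole below 0.008 m and z of pin_2 in the frame of bar_c_hole below -0.045 m) or (horizontal distance between pin_3 and bar_c_hole below 0.008 m and z of pin_3 in the frame of bar_c_hole below -0.045 m) or (horizontal distance between pin_4 and bar_c_hole below 0.008 m and z of pin_4 in the frame of bar_c_hole below -0.045 m))), for 0.3 s.
4. toggle held over away from the window for about two seconds (value of joint toggle below -0.3 rad), for 1.7 s.
At the end, for the whole second after the job is handed in: Each stay bar present lies flat in a pocket (hole within 6 mm of a rail hole, at most 4 mm high, within 0.1 rad of the frame's x) with a pin through it (tip 45 mm or more below the bar's top, within 8 mm of its hole's centre); toggle within 0.1 rad of upright (all of step 2 and all of step 3); the robot touches nothing.
It fails at once if another thing on the slab was moved more than 40 mm or tipped over (distance of any of bottle, blender_cup, reamer, teaspoons, bowl, jar from where it was at the start of the episode above 0.04 m or angle between any of bottle, blender_cup, reamer, teaspoons, bowl, jar's own z axis and vertical above 0.5 rad).
Of bar_a, bar_b, bar_c only 2 to 3 are there at a start; the rules pass over those that are not, and their reading is None.
At some moment in a run one of bar_a, bar_b, bar_c may be knocked a few centimetres aside while the robot is not near it.
It also fails if it takes over 210 s, if anything falls off the work surface, if the arm or the gripper's body presses on something with over 40 N, if the wrist force passes 120 N, or if a joint passes its speed limit or range.

## Working session

There is one attempt and no reset: what is moved stays moved. The work goes in short steps, Python scripts to look and compute and a tool call to move; the robot and the scene stay as the last step left them, time stands still between calls to the robot, and variables do not carry over. Pictures are saved under pics/ and viewed, about 12 in all and at most 16, crops included, and the job is handed in when it is done.

Besides the shell and the picture viewer there is one more tool, called in YAML: its name, and indented under it one key for each argument. move_arm: Moves the arm, as the interface text tells. Its arguments: {"type":"object","properties":{"increments":{"type":"array","items":{"type":"object","properties":{"tx":{"type":"number"},"ty":{"type":"number"},"tz":{"type":"number"},"rx":{"type":"number"},"ry":{"type":"number"},"rz":{"type":"number"},"gripper":{"type":"number"}}}},"squeeze":{"type":"number"}},"required":["increments"]}

```bash
ls; mkdir -p pics; cat > h.py <<'E'
import numpy as np, cv2
from rig import r
def grab(n):
    p,d=r.grab_frame(n); return p,d,r.camera_model(n)
def back(m,row,col,z):  # pixel -> world at height z
    R=np.array(m["R"]);t=np.array(m["t"])
    v=R.T@np.array([(col-m["cx"])/m["fx"],(row-m["cy"])/m["fy"],1]); o=-R.T@t
    return o+v*(z-o[2])/v[2]
def cloud(m,d):
    R=np.array(m["R"]);t=np.array(m["t"])
    v,u=np.mgrid[0:400,0:640]
    P=np.stack([(u-m["cx"])/m["fx"]*d,(v-m["cy"])/m["fy"]*d,d],-1)
    return (P-t)@R
def proj(m,X):
    c=np.array(m["R"])@X+np.array(m["t"]); return m["fy"]*c[1]/c[2]+m["cy"], m["fx"]*c[0]/c[2]+m["cx"]
def save(n,p): cv2.imwrite("pics/"+n,p[:,:,::-1])
E
python3 - <<'E'
from h import *
s=r.sense(); print({k:np.round(v,3).tolist() for k,v in s.items()})
Z={"frame":25,"bar_a":25,"bar_a_hole":37,"pin_block":25,"pin_1":30,"switch_box":25,"toggle_tip":112,"bottle":25,"blender_cup":25,"reamer":25,"teaspoons":25,"bowl":25,"jar":25}
for n in("top","side"):
    p,d,m=grab(n); save(n+"0.png",p); np.savez(n+"0.npz",p=p,d=d)
    print(n,np.round(-np.array(m["R"]).T@m["t"]))
    for q,z in Z.items():
        print(q,[(round(x["confidence"],2),np.round(x["location"]).tolist(),np.round(back(m,*x["location"],z)[:2]).tolist()) for x in r.place_of(q,n) if x["confidence"]>.3])
E
```

```text
pics
{'clock': 0.0, 'qpos': [1.19, 0.354, 1.634, 0.0, 1.155, -0.002], 'qvel': [0.001, 0.0, -0.001, -0.0, -0.0, -0.001], 'joint_efforts': [-0.0, -60.524, -34.206, -0.0, 0.009, -0.0], 'eef_pos': [230.946, 580.219, 230.551], 'tcp_rot': [-3.14, -0.0, 2.763], 'contact_force': [0.568, -0.379, -0.419], 'wrist_torque': [-0.028, 0.057, 0.008], 'opening': 0.998}
top [ 415.   -9. 1440.]
frame [(0.86, [192.0, 353.0], [611.0, -111.0]), (0.7, [177.0, 378.0], [661.0, -195.0]), (0.42, [184.0, 238.0], [648.0, 272.0])]
bar_a [(0.93, [184.0, 240.0], [648.0, 266.0]), (0.91, [210.0, 254.0], [560.0, 217.0]), (0.71, [240.0, 236.0], [462.0, 277.0])]
bar_a_hole [(0.72, [227.0, 256.0], [503.0, 210.0]), (0.4, [264.0, 232.0], [383.0, 287.0])]
pin_block [(0.57, [246.0, 334.0], [437.0, -44.0])]
pin_1 [(0.58, [248.0, 316.0], [429.0, 14.0]), (0.41, [244.0, 331.0], [444.0, -34.0]), (0.37, [247.0, 340.0], [433.0, -64.0])]
switch_box [(0.76, [246.0, 430.0], [431.0, -358.0]), (0.73, [244.0, 328.0], [443.0, -25.0])]
toggle_tip [(0.55, [245.0, 434.0], [432.0, -347.0])]
bottle []
blender_cup [(0.83, [204.0, 459.0], [565.0
[... 807 characters left out ...]
.0], [436.0, 10.0]), (0.59, [211.0, 384.0], [706.0, -163.0]), (0.56, [241.0, 305.0], [439.0, -13.0]), (0.42, [252.0, 315.0], [412.0, -66.0]), (0.42, [254.0, 331.0], [430.0, -112.0])]
switch_box [(0.64, [284.0, 406.0], [436.0, -349.0])]
toggle_tip [(0.7, [260.0, 408.0], [436.0, -345.0]), (0.55, [189.0, 370.0], [695.0, -111.0])]
bottle [(0.73, [188.0, 368.0], [818.0, -45.0]), (0.65, [179.0, 282.0], [706.0, 282.0])]
blender_cup [(0.67, [210.0, 242.0], [467.0, 279.0]), (0.65, [268.0, 457.0], [566.0, -452.0])]
reamer [(0.82, [185.0, 326.0], [755.0, 102.0])]
teaspoons [(0.69, [203.0, 203.0], [424.0, 429.0])]
bowl [(0.8, [240.0, 451.0], [680.0, -403.0])]
jar [(0.75, [166.0, 250.0], [716.0, 459.0])]
```

```bash
python3 - <<'E'
from h import *
p=np.load("top0.npz")["p"]; save("t1.png",cv2.resize(p[110:310,170:490],None,fx=2.5,fy=2.5,interpolation=cv2.INTER_CUBIC))
p=np.load("side0.npz")["p"]; save("s1.png",cv2.resize(p[130:330,170:490],None,fx=2.5,fy=2.5,interpolation=cv2.INTER_CUBIC))
E
```

```text
(no output)
```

View pics/t1.png

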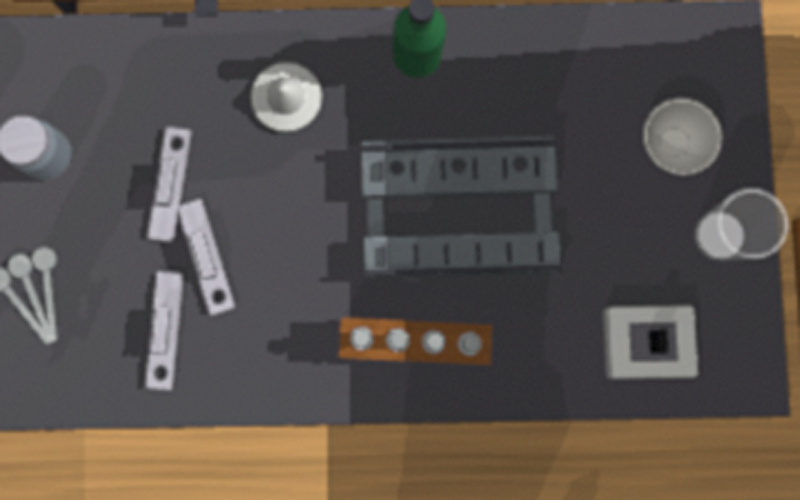

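View pics/s1.png

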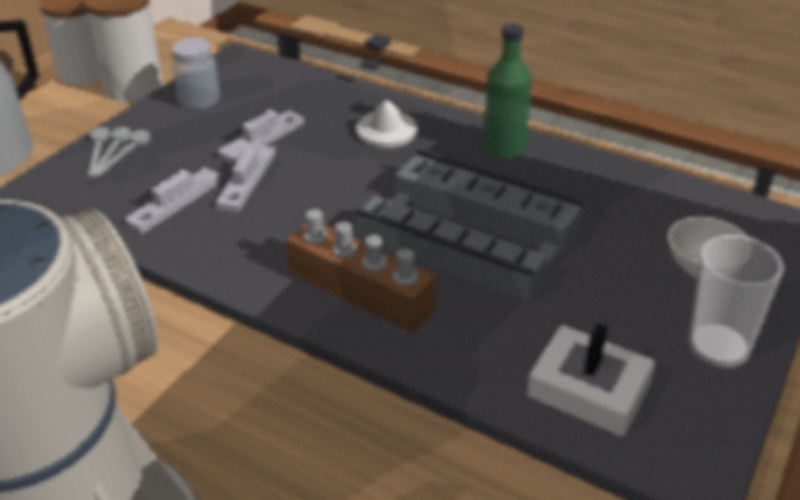

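The top crop shows three bars at px (170,185), (207,257), (164,330), with holes at (176,143), (218,297) and (160,373). The frame holes are at (397,167), (459,165) and (520,163), and the toggle is at (657,342). There are 4 pins along y≈340. The side view agrees. Next I'll measure exact poses from depth.

```bash
cat >> h.py <<'E'
def rect(pts):
    c,(w,h),a=cv2.minAreaRect(pts.astype(np.float32)); 
    if w<h: w,h,a=h,w,a+90
    return np.round(c,1),round(w,1),round(h,1),round((np.radians(a)+np.pi/2)%np.pi-np.pi/2,3)
def blobs(P,ok,zmin,zmax,box,minn=15):
    k=ok&(P[...,2]>zmin)&(P[...,2]<zmax)&(P[...,0]>box[0])&(P[...,0]<box[1])&(P[...,1]>box[2])&(P[...,1]<box[3])
    n,l=cv2.connectedComponents(k.astype(np.uint8))
    return [P[l==i] for i in range(1,n) if (l==i).sum()>=minn]
E
python3 - <<'E'
from h import *
for n in("top","side"):
    f=np.load(n+"0.npz");p,d=f["p"],f["d"];m=r.camera_model(n);P=cloud(m,d);ok=d>0
    print(n,"slab z",np.median(P[...,2][ok&(abs(P[...,0]-600)<20)&(abs(P[...,1]-60)<30)]))
    def show(name,zs,box,minn=15):
        for b in blobs(P,ok,*zs,box,minn): print(name,len(b),*rect(b[:,:2]),"mean",np.round(b.mean(0),1))
    B=(330,740,140,340)
    show("bar",(31,80),B,30); show("rib",(50,70),B,6)
    show("frame",(55,85),(480,760,-290,60)); show("ribs",(69,85),(480,760,-290,60),3)
    show("block",(70,95),(380,500,-180,80)); show("grip",(100,130),(380,500,-180,80),3)
    show("box",(50,75),(350,520,-450,-260)); show("tog",(85,125),(350,520,-450,-260),2)
m=r.camera_model("top")
g=cv2.cvtColor(np.load("top0.npz")["p"],cv2.COLOR_RGB2GRAY)
def dark(row,col,z,w=3):
    r0,c0=int(round(row)),int(round(col)); q=g[r0-w:r0+w+1,c0-w:c0+w+1].astype(float); q=np.clip(np.percentile(q,60)-q,0,None)
    q[q<q.max()*.35]=0
    v,u=np.mgrid[-w:w+1,-w:w+1]; rr,cc=r0+(q*v).sum()/q.sum(),c0+(q*u).sum()/q.sum()
    return np.round(back(m,rr,cc,z)[:2],1)
for x,y,z in [(397,167,65),(459,165,65),(520,163,65),(176,143,37),(218,297,37),(160,373,37)]: print("hole",dark(110+y/2.5,170+x/2.5,z))
E
```

```text
top slab z 25.537815618478685
bar 856 [596.2 257.5] 256.9 88.7 0.26 mean [598.5 246.1  43.7]
bar 452 [455.  279.3] 152.0 39.6 -0.082 mean [457.3 275.1  43.8]
rib 103 [648.7 271.1] 60.0 17.7 -0.153 mean [647.8 270.1  62.4]
rib 99 [550.5 222.5] 59.3 16.5 0.297 mean [550.4 222.   62.2]
rib 108 [455.2 277. ] 58.8 17.4 -0.113 mean [455.8 275.3  62.3]
frame 1608 [ 659.3 -111.1] 249.9 72.3 -1.568 mean [ 658.1 -111.    67. ]
frame 1230 [ 544.4 -111.7] 248.5 50.8 -1.565 mean [ 543.7 -111.7   67.4]
ribs 214 [ 685.3 -110.8] 246.4 16.7 1.567 mean [ 685.3 -114.5   73.4]
ribs 3 [672.5 -62.9] 7.5 1.4 0.416 mean [672.8 -63.   69.8]
ribs 4 [ 667.  -103.8] 11.7 1.4 -0.49 mean [ 667.  -103.8   69.9]
ribs 23 [ 656.3 -130.9] 30.0 9.7 -0.035 mean [ 655.1 -130.3   72.5]
ribs 22 [ 651.6 -167.7] 40.0 14.7 -0.532 mean [ 652.8 -167.7   71.7]
ribs 23 [ 649.7 -214. ] 32.6 10.3 -0.058 mean [ 652.2 -212.1   72.4]
ribs 4 [663.   11.2] 9.9 3.2 -0.019 mean [663.   11.2  69.9]
ribs 17 [652.6  -8. ] 29.0 9.7 -0.022 mean [649.9  -9.2  72.8]
ribs 13 [653.  -51.3] 24.8 5.7 -0.221 mean [652.  -51.1  73.6]
ribs 9 [655.2 -88
[... 2494 characters left out ...]
9 -152.7] 9.9 6.2 -1.073 mean [ 644.6 -153.2   69.6]
ribs 12 [ 652.1 -208. ] 19.9 11.8 -0.433 mean [ 651.9 -207.3   73.8]
block 724 [433.8 -46.2] 192.2 55.4 1.498 mean [424.6 -54.9  81.7]
grip 51 [435.7  19.4] 18.8 16.5 -1.082 mean [434.8  18.4 112.5]
grip 49 [435.1 -23.6] 19.8 15.7 0.594 mean [432.  -25.8 112.2]
grip 52 [432.  -69.2] 19.0 18.0 0.057 mean [429.3 -70.8 112.3]
grip 58 [ 427.8 -113.5] 20.7 17.4 0.528 mean [ 425.6 -115.2  112.7]
box 1067 [ 427.7 -348.2] 109.6 92.7 -1.557 mean [ 419.2 -350.9   61.1]
tog 85 [ 426.2 -347.9] 29.4 12.3 -0.0 mean [ 422.  -349.3  104.3]
hole [659.3 -30. ]
hole [ 660.2 -110.1]
hole [ 661.1 -190.3]
hole [703.6 261.5]
hole [498.9 206. ]
hole [401.4 280.9]
```

```bash
cat > plan.py <<'E'
"""plan.py x y z yaw ... : rows from the measured pose through waypoints (straight lines, yaw turned the given way, no wrap)"""
import sys, math, json
from rig import r
def plan(wps,step=48.,rot=8.4,show=True):
    s=r.sense(); p=list(s["eef_pos"]); yaw=s["tcp_rot"][2]; rows=[]
    for w in wps:
        x,y,z=w[:3]; ty=w[3] if len(w)>3 else None
        dy=0 if ty is None else ty-yaw
        st=w[4] if len(w)>4 else step
        n=max(1,math.ceil(max(math.dist(p,(x,y,z))/st,abs(math.degrees(dy))/rot)))
        for i in range(n):
            k=n-i; dx,dyy,dz=(x-p[0])/k,(y-p[1])/k,(z-p[2])/k; c,sn=math.cos(yaw),math.sin(yaw)
            dt=(0 if ty is None else ty-yaw)/k
            row=dict(tx=round((c*dx+sn*dyy)/10,2),ty=round((sn*dx-c*dyy)/10,2),tz=round(-dz/10,2),rz=round(-math.degrees(dt),1))
            tx,tyy,tz=[row[a]*10 for a in("tx","ty","tz")]
            p[0]+=c*tx+sn*tyy;p[1]+=sn*tx-c*tyy;p[2]-=tz;yaw-=math.radians(row["rz"])
            rows.append({k:v for k,v in row.items() if v})
    if show:
        print("at",[round(v,1) for v in s["eef_pos"]],round(s["tcp_rot"][2],3),"t",round(s["clock"],1),"n",len(rows))
        print(json.dumps(rows,separators=(",",":")))
if __name__=="__main__":
    plan(eval("["+sys.argv[1]+"]"))
E
python3 plan.py "(427,-318,200,1.571),(427,-318,92)"
```

```text
at [np.float64(231.1), np.float64(580.7), np.float64(231.2)] 2.763 t 1.4 n 23
[{"tx":-2.57,"ty":-3.81,"tz":0.16,"rz":3.4},{"tx":-2.79,"ty":-3.65,"tz":0.16,"rz":3.4},{"tx":-3.01,"ty":-3.48,"tz":0.16,"rz":3.4},{"tx":-3.21,"ty":-3.3,"tz":0.16,"rz":3.4},{"tx":-3.4,"ty":-3.1,"tz":0.16,"rz":3.4},{"tx":-3.57,"ty":-2.89,"tz":0.15,"rz":3.4},{"tx":-3.74,"ty":-2.68,"tz":0.16,"rz":3.4},{"tx":-3.89,"ty":-2.45,"tz":0.15,"rz":3.4},{"tx":-4.03,"ty":-2.22,"tz":0.16,"rz":3.4},{"tx":-4.15,"ty":-1.97,"tz":0.15,"rz":3.4},{"tx":-4.26,"ty":-1.72,"tz":0.16,"rz":3.4},{"tx":-4.36,"ty":-1.47,"tz":0.15,"rz":3.4},{"tx":-4.44,"ty":-1.21,"tz":0.16,"rz":3.4},{"tx":-4.5,"ty":-0.94,"tz":0.15,"rz":3.4},{"tx":-4.55,"ty":-0.67,"tz":0.16,"rz":3.4},{"tx":-4.58,"ty":-0.4,"tz":0.15,"rz":3.5},{"tx":-4.6,"ty":-0.12,"tz":0.16,"rz":3.4},{"tx":-4.6,"ty":0.15,"tz":0.15,"rz":3.5},{"tx":-4.58,"ty":0.43,"tz":0.16,"rz":3.4},{"tx":-4.55,"ty":0.71,"tz":0.15,"rz":3.5},{"tz":3.6},{"tz":3.6},{"tz":3.6}]
```

move_arm:
  increments:
    - {"tx":-2.57,"ty":-3.81,"tz":0.16,"rz":3.4,"gripper":-1}
    - {"tx":-2.79,"ty":-3.65,"tz":0.16,"rz":3.4}
    - {"tx":-3.01,"ty":-3.48,"tz":0.16,"rz":3.4}
    - {"tx":-3.21,"ty":-3.3,"tz":0.16,"rz":3.4}
    - {"tx":-3.4,"ty":-3.1,"tz":0.16,"rz":3.4}
    - {"tx":-3.57,"ty":-2.89,"tz":0.15,"rz":3.4}
    - {"tx":-3.74,"ty":-2.68,"tz":0.16,"rz":3.4}
    - {"tx":-3.89,"ty":-2.45,"tz":0.15,"rz":3.4}
    - {"tx":-4.03,"ty":-2.22,"tz":0.16,"rz":3.4}
    - {"tx":-4.15,"ty":-1.97,"tz":0.15,"rz":3.4}
    - {"tx":-4.26,"ty":-1.72,"tz":0.16,"rz":3.4}
    - {"tx":-4.36,"ty":-1.47,"tz":0.15,"rz":3.4}

```text
invalid input
```

move_arm:
  increments:
    - {"tx":-4.44,"ty":-1.21,"tz":0.16,"rz":3.4}
    - {"tx":-4.5,"ty":-0.94,"tz":0.15,"rz":3.4}
    - {"tx":-4.55,"ty":-0.67,"tz":0.16,"rz":3.4}
    - {"tx":-4.58,"ty":-0.4,"tz":0.15,"rz":3.5}
    - {"tx":-4.6,"ty":-0.12,"tz":0.16,"rz":3.4}
    - {"tx":-4.6,"ty":0.15,"tz":0.15,"rz":3.5}
    - {"tx":-4.58,"ty":0.43,"tz":0.16,"rz":3.4}
    - {"tx":-4.55,"ty":0.71,"tz":0.15,"rz":3.5}
    - {"tx":0}
    - {"tx":0}

```text
invalid input
```

move_arm:
  increments:
    - {"tx":-2.57,"ty":-3.81,"tz":0.16,"rx":0,"ry":0,"rz":3.4,"gripper":-1}

```text
clock: 1.5
eef_pos: [240.7, 539.2, 229.8]
tcp_rot: [3.138, -0.001, 2.705]
contact_force: [1.1, -0.4, 0.0]
opening: 0.86
```

```bash
cat > plan.py <<'E'
"""plan.py gripper "(x,y,z[,yaw[,step]]),...": rows from the measured pose through waypoints (straight lines, yaw not wrapped)"""
import sys, math
from rig import r
def plan(wps,g,step=48.,rot=8.4):
    s=r.sense(); p=[float(v) for v in s["eef_pos"]]; yaw=s["tcp_rot"][2]; rows=[]
    print("at",[round(v,1) for v in p],round(yaw,3),"t",round(s["clock"],1),"q6",round(s["qpos"][5],2))
    for w in wps:
        x,y,z=w[:3]; ty=w[3] if len(w)>3 and w[3] is not None else yaw
        st=w[4] if len(w)>4 else step
        while ty-yaw>4: yaw+=2*math.pi
        while yaw-ty>4: yaw-=2*math.pi
        n=max(1,math.ceil(max(math.dist(p,(x,y,z))/st,abs(math.degrees(ty-yaw))/rot)))
        for i in range(n):
            k=n-i; dx,dy,dz=(x-p[0])/k,(y-p[1])/k,(z-p[2])/k; c,sn=math.cos(yaw),math.sin(yaw)
            a,b,d,t=round((c*dx+sn*dy)/10,2),round((sn*dx-c*dy)/10,2),round(-dz/10,2),round(-math.degrees(ty-yaw)/k,1)
            p[0]+=10*(c*a+sn*b);p[1]+=10*(sn*a-c*b);p[2]-=10*d;yaw-=math.radians(t)
            rows.append('{"tx":%g,"ty":%g,"tz":%g,"rx":0,"ry":0,"rz":%g,"gripper":%g}'%(a,b,d,t,g))
    for i in range(0,len(rows),12): print("["+",".join(rows[i:i+12])+"]")
if __name__=="__main__": plan(eval("["+sys.argv[2]+"]"),float(sys.argv[1]))
E
python3 plan.py -1 "(427,-318,200,1.571),(427,-318,92)"
```

```text
at [240.7, 539.2, 229.8] 2.705 t 1.5 q6 0.01
[{"tx":-2.8,"ty":-3.67,"tz":0.16,"rx":0,"ry":0,"rz":3.4,"gripper":-1},{"tx":-3.01,"ty":-3.5,"tz":0.16,"rx":0,"ry":0,"rz":3.4,"gripper":-1},{"tx":-3.21,"ty":-3.32,"tz":0.16,"rx":0,"ry":0,"rz":3.4,"gripper":-1},{"tx":-3.4,"ty":-3.12,"tz":0.16,"rx":0,"ry":0,"rz":3.4,"gripper":-1},{"tx":-3.58,"ty":-2.91,"tz":0.16,"rx":0,"ry":0,"rz":3.4,"gripper":-1},{"tx":-3.75,"ty":-2.7,"tz":0.16,"rx":0,"ry":0,"rz":3.4,"gripper":-1},{"tx":-3.9,"ty":-2.47,"tz":0.16,"rx":0,"ry":0,"rz":3.4,"gripper":-1},{"tx":-4.04,"ty":-2.23,"tz":0.16,"rx":0,"ry":0,"rz":3.4,"gripper":-1},{"tx":-4.17,"ty":-1.99,"tz":0.15,"rx":0,"ry":0,"rz":3.4,"gripper":-1},{"tx":-4.28,"ty":-1.74,"tz":0.16,"rx":0,"ry":0,"rz":3.4,"gripper":-1},{"tx":-4.37,"ty":-1.48,"tz":0.15,"rx":0,"ry":0,"rz":3.4,"gripper":-1},{"tx":-4.45,"ty":-1.22,"tz":0.16,"rx":0,"ry":0,"rz":3.4,"gripper":-1}]
[{"tx":-4.52,"ty":-0.96,"tz":0.15,"rx":0,"ry":0,"rz":3.5,"gripper":-1},{"tx":-4.57,"ty":-0.68,"tz":0.16,"rx":0,"ry":0,"rz":3.4,"gripper":-1},{"tx":-4.6,"ty":-0.41,"tz":0.15,"rx":0,"ry":0,"rz":3.5,"gripper":-1},{"tx":-4.61,"ty":-0.13,"tz":0.16,"rx":0,"ry":0,"rz":3.4,"gripper":-1},{"tx":-4.62,"ty":0.15,"tz":0.15,"rx":0,"ry":0,"rz":3.5,"gripper":-1},{"tx":-4.6,"ty":0.43,"tz":0.16,"rx":0,"ry":0,"rz":3.4,"gripper":-1},{"tx":-4.56,"ty":0.7,"tz":0.15,"rx":0,"ry":0,"rz":3.5,"gripper":-1},{"tx":0,"ty":0,"tz":3.6,"rx":0,"ry":0,"rz":-0,"gripper":-1},{"tx":0,"ty":0,"tz":3.6,"rx":0,"ry":0,"rz":-0,"gripper":-1},{"tx":0,"ty":0,"tz":3.6,"rx":0,"ry":0,"rz":-0,"gripper":-1}]
```

move_arm:
  increments:
    - {"tx":-2.8,"ty":-3.67,"tz":0.16,"rx":0,"ry":0,"rz":3.4,"gripper":-1}
    - {"tx":-3.01,"ty":-3.5,"tz":0.16,"rx":0,"ry":0,"rz":3.4,"gripper":-1}
    - {"tx":-3.21,"ty":-3.32,"tz":0.16,"rx":0,"ry":0,"rz":3.4,"gripper":-1}
    - {"tx":-3.4,"ty":-3.12,"tz":0.16,"rx":0,"ry":0,"rz":3.4,"gripper":-1}
    - {"tx":-3.58,"ty":-2.91,"tz":0.16,"rx":0,"ry":0,"rz":3.4,"gripper":-1}
    - {"tx":-3.75,"ty":-2.7,"tz":0.16,"rx":0,"ry":0,"rz":3.4,"gripper":-1}
    - {"tx":-3.9,"ty":-2.47,"tz":0.16,"rx":0,"ry":0,"rz":3.4,"gripper":-1}
    - {"tx":-4.04,"ty":-2.23,"tz":0.16,"rx":0,"ry":0,"rz":3.4,"gripper":-1}
    - {"tx":-4.17,"ty":-1.99,"tz":0.15,"rx":0,"ry":0,"rz":3.4,"gripper":-1}
    - {"tx":-4.28,"ty":-1.74,"tz":0.16,"rx":0,"ry":0,"rz":3.4,"gripper":-1}
    - {"tx":-4.37,"ty":-1.48,"tz":0.15,"rx":0,"ry":0,"rz":3.4,"gripper":-1}
    - {"tx":-4.45,"ty":-1.22,"tz":0.16,"rx":0,"ry":0,"rz":3.4,"gripper":-1}

```text
clock: 2.7
eef_pos: [358.0, -7.6, 211.1]
tcp_rot: [3.14, 0.001, 1.989]
contact_force: [0.8, 0.9, 0.9]
opening: -0.001
```

move_arm:
  increments:
    - {"tx":-4.52,"ty":-0.96,"tz":0.15,"rx":0,"ry":0,"rz":3.5,"gripper":-1}
    - {"tx":-4.57,"ty":-0.68,"tz":0.16,"rx":0,"ry":0,"rz":3.4,"gripper":-1}
    - {"tx":-4.6,"ty":-0.41,"tz":0.15,"rx":0,"ry":0,"rz":3.5,"gripper":-1}
    - {"tx":-4.61,"ty":-0.13,"tz":0.16,"rx":0,"ry":0,"rz":3.4,"gripper":-1}
    - {"tx":-4.62,"ty":0.15,"tz":0.15,"rx":0,"ry":0,"rz":3.5,"gripper":-1}
    - {"tx":-4.6,"ty":0.43,"tz":0.16,"rx":0,"ry":0,"rz":3.4,"gripper":-1}
    - {"tx":-4.56,"ty":0.7,"tz":0.15,"rx":0,"ry":0,"rz":3.5,"gripper":-1}
    - {"tx":0,"ty":0,"tz":0,"rx":0,"ry":0,"rz":0,"gripper":-1}
    - {"tx":0,"ty":0,"tz":0,"rx":0,"ry":0,"rz":0,"gripper":-1}

```text
clock: 3.6
eef_pos: [425.3, -322.5, 199.5]
tcp_rot: [-3.141, -0.001, 1.567]
contact_force: [0.5, 1.2, -0.1]
opening: 0.002
```

move_arm:
  increments:
    - {"tx":0,"ty":0,"tz":3.6,"rx":0,"ry":0,"rz":0,"gripper":-1}
    - {"tx":0,"ty":0,"tz":3.6,"rx":0,"ry":0,"rz":0,"gripper":-1}
    - {"tx":0,"ty":0,"tz":3.5,"rx":0,"ry":0,"rz":0,"gripper":-1}
    - {"tx":0,"ty":0,"tz":0,"rx":0,"ry":0,"rz":0,"gripper":-1}
    - {"tx":-0.7,"ty":0,"tz":0,"rx":0,"ry":0,"rz":0,"gripper":-1}
    - {"tx":-0.7,"ty":0,"tz":0,"rx":0,"ry":0,"rz":0,"gripper":-1}
    - {"tx":-0.7,"ty":0,"tz":0,"rx":0,"ry":0,"rz":0,"gripper":-1}
    - {"tx":-0.65,"ty":0,"tz":0,"rx":0,"ry":0,"rz":0,"gripper":-1}
    - {"tx":0,"ty":0,"tz":0,"rx":0,"ry":0,"rz":0,"gripper":-1}
    - {"tx":0,"ty":0,"tz":0,"rx":0,"ry":0,"rz":0,"gripper":-1}

```text
clock: 4.6
eef_pos: [426.0, -349.7, 93.9]
tcp_rot: [3.14, 0.0, 1.568]
contact_force: [0.3, 6.0, 2.8]
opening: 0.001
```

```bash
python3 - <<'E'
from h import *
s=r.sense(); print(np.round(s["eef_pos"],1),s["contact_force"])
p,d,m=grab("side"); save("s2.png",cv2.resize(p[210:310,340:480],None,fx=4,fy=4,interpolation=cv2.INTER_CUBIC))
E
```

```text
[ 426.  -349.7   93.9] [0.25753819 5.95765819 2.83042534]
```

View pics/s2.png

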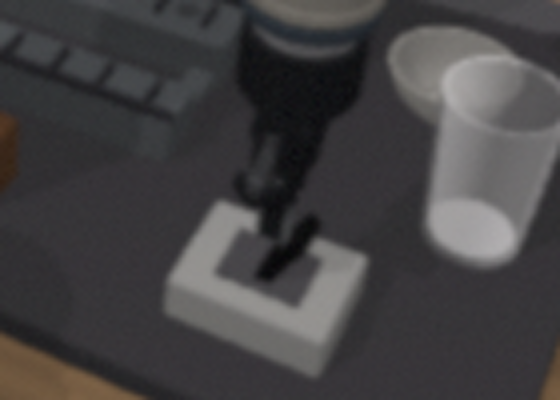

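The toggle leans clearly towards the window at about (290,250) with 6 N on the tool, which matches roughly 0.5 rad. I'll hold it there.

move_arm:
  increments:
    - {"tx":-0.1,"ty":0,"tz":0,"rx":0,"ry":0,"rz":0,"gripper":-1}
    - {"tx":0,"ty":0,"tz":0,"rx":0,"ry":0,"rz":0,"gripper":-1}
    - {"tx":0,"ty":0,"tz":0,"rx":0,"ry":0,"rz":0,"gripper":-1}
    - {"tx":0,"ty":0,"tz":0,"rx":0,"ry":0,"rz":0,"gripper":-1}
    - {"tx":0,"ty":0,"tz":0,"rx":0,"ry":0,"rz":0,"gripper":-1}
    - {"tx":0,"ty":0,"tz":0,"rx":0,"ry":0,"rz":0,"gripper":-1}
    - {"tx":0,"ty":0,"tz":0,"rx":0,"ry":0,"rz":0,"gripper":-1}
    - {"tx":0,"ty":0,"tz":0,"rx":0,"ry":0,"rz":0,"gripper":-1}
    - {"tx":0,"ty":0,"tz":0,"rx":0,"ry":0,"rz":0,"gripper":-1}
    - {"tx":0,"ty":0,"tz":0,"rx":0,"ry":0,"rz":0,"gripper":-1}
    - {"tx":0,"ty":0,"tz":0,"rx":0,"ry":0,"rz":0,"gripper":-1}
    - {"tx":0,"ty":0,"tz":0,"rx":0,"ry":0,"rz":0,"gripper":-1}

```text
clock: 5.85
eef_pos: [426.0, -350.3, 93.8]
tcp_rot: [3.141, -0.0, 1.568]
contact_force: [1.4, 6.2, 1.4]
opening: 0.003
```

move_arm:
  increments:
    - {"tx":0,"ty":0,"tz":0,"rx":0,"ry":0,"rz":0,"gripper":-1}
    - {"tx":0,"ty":0,"tz":0,"rx":0,"ry":0,"rz":0,"gripper":-1}
    - {"tx":0,"ty":0,"tz":0,"rx":0,"ry":0,"rz":0,"gripper":-1}
    - {"tx":0,"ty":0,"tz":0,"rx":0,"ry":0,"rz":0,"gripper":-1}
    - {"tx":0,"ty":0,"tz":0,"rx":0,"ry":0,"rz":0,"gripper":-1}
    - {"tx":0,"ty":0,"tz":0,"rx":0,"ry":0,"rz":0,"gripper":-1}
    - {"tx":0,"ty":0,"tz":0,"rx":0,"ry":0,"rz":0,"gripper":-1}
    - {"tx":0,"ty":0,"tz":0,"rx":0,"ry":0,"rz":0,"gripper":-1}
    - {"tx":0,"ty":0,"tz":0,"rx":0,"ry":0,"rz":0,"gripper":-1}
    - {"tx":0,"ty":0,"tz":0,"rx":0,"ry":0,"rz":0,"gripper":-1}
    - {"tx":0,"ty":0,"tz":0,"rx":0,"ry":0,"rz":0,"gripper":-1}
    - {"tx":0,"ty":0,"tz":0,"rx":0,"ry":0,"rz":0,"gripper":-1}

```text
clock: 7.05
eef_pos: [425.9, -350.3, 93.8]
tcp_rot: [3.141, -0.0, 1.568]
contact_force: [0.0, 7.0, 0.6]
opening: -0.004
```

move_arm:
  increments:
    - {"tx":1,"ty":0,"tz":0,"rx":0,"ry":0,"rz":0,"gripper":-1}
    - {"tx":1.5,"ty":0,"tz":0,"rx":0,"ry":0,"rz":0,"gripper":-1}
    - {"tx":1.5,"ty":0,"tz":0,"rx":0,"ry":0,"rz":0,"gripper":-1}
    - {"tx":0,"ty":0,"tz":-4,"rx":0,"ry":0,"rz":0,"gripper":-1}
    - {"tx":0,"ty":0,"tz":-4.5,"rx":0,"ry":0,"rz":0,"gripper":-1}
    - {"tx":0,"ty":0,"tz":-4.5,"rx":0,"ry":0,"rz":0,"gripper":0}
    - {"tx":0,"ty":0,"tz":0,"rx":0,"ry":0,"rz":0,"gripper":0}

```text
clock: 7.75
eef_pos: [428.6, -311.4, 229.0]
tcp_rot: [3.133, 0.006, 1.57]
contact_force: [0.6, -0.2, -0.3]
opening: 0.335
```

```bash
python3 - <<'E'
from h import *
p,d,m=grab("top");P=cloud(m,d);ok=d>0
for b in blobs(P,ok,80,125,(380,480,-400,-320),2): print("tog",rect(b[:,:2]),b.mean(0).round(1))
for b in blobs(P,ok,50,70,(330,760,120,400),6): print("rib",rect(b[:,:2]))
E
python3 plan.py 0 "(648,270,200,2.985),(648,270,100)"
```

```text
rib (array([749.6, 127.5]), 21.5, 10.0, np.float64(0.443))
rib (array([648.6, 271. ]), 59.7, 16.9, np.float64(-0.146))
rib (array([550.5, 222.2]), 59.4, 17.0, np.float64(0.285))
rib (array([454.8, 276.1]), 58.1, 17.4, np.float64(-0.1))
at [427.3, -310.6, 226.1] 1.57 t 7.8 q6 -0.63
[{"tx":4.47,"ty":1.69,"tz":0.2,"rx":0,"ry":0,"rz":-6.2,"gripper":0},{"tx":4.26,"ty":2.17,"tz":0.2,"rx":0,"ry":0,"rz":-6.2,"gripper":0},{"tx":4,"ty":2.61,"tz":0.2,"rx":0,"ry":0,"rz":-6.2,"gripper":0},{"tx":3.69,"ty":3.03,"tz":0.2,"rx":0,"ry":0,"rz":-6.2,"gripper":0},{"tx":3.35,"ty":3.41,"tz":0.2,"rx":0,"ry":0,"rz":-6.3,"gripper":0},{"tx":2.95,"ty":3.76,"tz":0.2,"rx":0,"ry":0,"rz":-6.2,"gripper":0},{"tx":2.53,"ty":4.05,"tz":0.2,"rx":0,"ry":0,"rz":-6.3,"gripper":0},{"tx":2.07,"ty":4.31,"tz":0.2,"rx":0,"ry":0,"rz":-6.2,"gripper":0},{"tx":1.59,"ty":4.5,"tz":0.2,"rx":0,"ry":0,"rz":-6.3,"gripper":0},{"tx":1.09,"ty":4.65,"tz":0.2,"rx":0,"ry":0,"rz":-6.2,"gripper":0},{"tx":0.58,"ty":4.74,"tz":0.2,"rx":0,"ry":0,"rz":-6.3,"gripper":0},{"tx":0.05,"ty":4.78,"tz":0.2,"rx":0,"ry":0,"rz":-6.2,"gripper":0}]
[{"tx":-0.47,"ty":4.76,"tz":0.21,"rx":0,"ry":0,"rz":-6.3,"gripper":0},{"tx":0,"ty":-0,"tz":3.33,"rx":0,"ry":0,"rz":-0,"gripper":0},{"tx":0,"ty":-0,"tz":3.33,"rx":0,"ry":0,"rz":-0,"gripper":0},{"tx":0,"ty":-0,"tz":3.34,"rx":0,"ry":0,"rz":-0,"gripper":0}]
```

move_arm:
  increments:
    - {"tx":4.47,"ty":1.69,"tz":0.2,"rx":0,"ry":0,"rz":-6.2,"gripper":0}
    - {"tx":4.26,"ty":2.17,"tz":0.2,"rx":0,"ry":0,"rz":-6.2,"gripper":0}
    - {"tx":4,"ty":2.61,"tz":0.2,"rx":0,"ry":0,"rz":-6.2,"gripper":0}
    - {"tx":3.69,"ty":3.03,"tz":0.2,"rx":0,"ry":0,"rz":-6.2,"gripper":0}
    - {"tx":3.35,"ty":3.41,"tz":0.2,"rx":0,"ry":0,"rz":-6.3,"gripper":0}
    - {"tx":2.95,"ty":3.76,"tz":0.2,"rx":0,"ry":0,"rz":-6.2,"gripper":0}
    - {"tx":2.53,"ty":4.05,"tz":0.2,"rx":0,"ry":0,"rz":-6.3,"gripper":0}
    - {"tx":2.07,"ty":4.31,"tz":0.2,"rx":0,"ry":0,"rz":-6.2,"gripper":0}
    - {"tx":1.59,"ty":4.5,"tz":0.2,"rx":0,"ry":0,"rz":-6.3,"gripper":0}
    - {"tx":1.09,"ty":4.65,"tz":0.2,"rx":0,"ry":0,"rz":-6.2,"gripper":0}
    - {"tx":0.58,"ty":4.74,"tz":0.2,"rx":0,"ry":0,"rz":-6.3,"gripper":0}
    - {"tx":0.05,"ty":4.78,"tz":0.2,"rx":0,"ry":0,"rz":-6.2,"gripper":0}

```text
clock: 9.0
eef_pos: [628.7, 227.7, 196.9]
tcp_rot: [-3.14, -0.002, 2.88]
contact_force: [0.7, 0.0, 0.4]
opening: 0.497
```

move_arm:
  increments:
    - {"tx":-0.47,"ty":4.76,"tz":0.21,"rx":0,"ry":0,"rz":-6.3,"gripper":0}
    - {"tx":0,"ty":0,"tz":3.3,"rx":0,"ry":0,"rz":0,"gripper":0}
    - {"tx":0,"ty":0,"tz":3.3,"rx":0,"ry":0,"rz":0,"gripper":0}
    - {"tx":0,"ty":0,"tz":3.3,"rx":0,"ry":0,"rz":0,"gripper":0}
    - {"tx":0,"ty":0,"tz":0,"rx":0,"ry":0,"rz":0,"gripper":0}
    - {"tx":0,"ty":0,"tz":0,"rx":0,"ry":0,"rz":0,"gripper":0}

```text
clock: 9.6
eef_pos: [645.7, 270.1, 96.8]
tcp_rot: [-3.14, -0.002, 2.985]
contact_force: [0.0, 0.1, -0.5]
opening: 0.503
```

```bash
python3 - <<'E'
from h import *
for n in("top","side"):
    p,d,m=grab(n);P=cloud(m,d);ok=d>0
    for b in blobs(P,ok,80,125,(380,480,-400,-320),2): print("tog",rect(b[:,:2]),b.mean(0).round(1))
    for b in blobs(P,ok,50,70,(330,760,120,400),6): print("rib",rect(b[:,:2]))
save("t3.png",cv2.resize(p[130:330,170:490],None,fx=2.5,fy=2.5,interpolation=cv2.INTER_CUBIC))
E
python3 plan.py 0 "(648.5,270.5,42,2.99,30)"
```

```text
tog (array([ 427.4, -350.1]), 28.3, 13.3, np.float64(0.024)) [ 427.  -347.9  105.6]
rib (array([750.8, 128.7]), 18.6, 11.7, np.float64(0.301))
rib (array([549.7, 222.3]), 58.8, 16.3, np.float64(0.307))
tog (array([ 426.2, -348.2]), 29.8, 11.9, np.float64(-0.013)) [ 421.8 -349.4  102.5]
rib (array([647. , 274.7]), 61.1, 21.4, np.float64(-0.212))
rib (array([746.5, 130. ]), 18.5, 9.6, np.float64(1.379))
rib (array([548.7, 224.8]), 62.8, 17.2, np.float64(0.269))
rib (array([452.8, 277.5]), 62.1, 19.7, np.float64(-0.029))
at [647.5, 270.6, 99.3] 2.985 t 9.7 q6 -1.02
[{"tx":-0.05,"ty":0,"tz":2.87,"rx":0,"ry":0,"rz":-0.2,"gripper":0},{"tx":-0.05,"ty":0,"tz":2.86,"rx":0,"ry":0,"rz":-0.1,"gripper":0}]
```

View pics/t3.png

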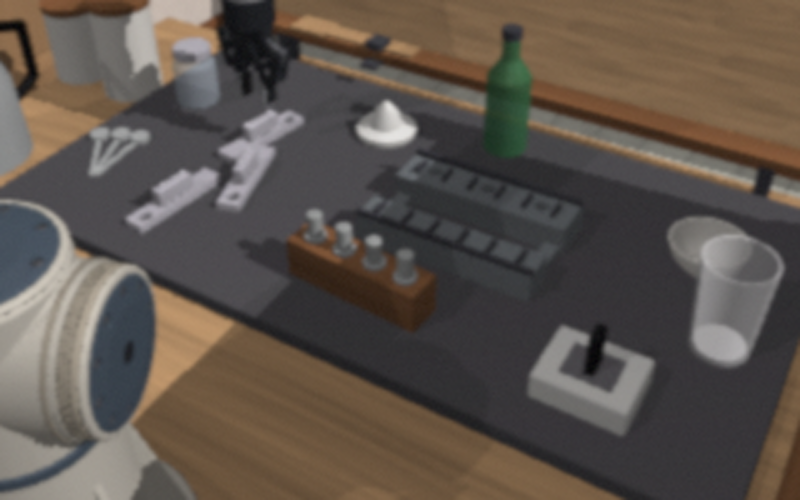

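The toggle is upright again, at (597,345) in the crop, and the gripper hovers over the far bar. I'll descend and grip it.

move_arm:
  increments:
    - {"tx":-0.05,"ty":0,"tz":2.87,"rx":0,"ry":0,"rz":-0.2,"gripper":0}
    - {"tx":-0.05,"ty":0,"tz":2.86,"rx":0,"ry":0,"rz":-0.1,"gripper":0}
    - {"tx":0,"ty":0,"tz":0,"rx":0,"ry":0,"rz":0,"gripper":0}
    - {"tx":0,"ty":0,"tz":0,"rx":0,"ry":0,"rz":0,"gripper":-1}
    - {"tx":0,"ty":0,"tz":0,"rx":0,"ry":0,"rz":0,"gripper":-1}
    - {"tx":0,"ty":0,"tz":0,"rx":0,"ry":0,"rz":0,"gripper":-1}
    - {"tx":0,"ty":0,"tz":0,"rx":0,"ry":0,"rz":0,"gripper":-1}
    - {"tx":0,"ty":0,"tz":0,"rx":0,"ry":0,"rz":0,"gripper":-1}
  squeeze: 60

```text
clock: 10.5
eef_pos: [649.5, 270.8, 43.2]
tcp_rot: [3.139, 0.004, 2.99]
contact_force: [-0.2, 1.6, 7.6]
opening: 0.171
```

```bash
python3 plan.py -1 "(648,270,140,2.99),(605.5,-191,140,3.148)"
```

```text
at [649.5, 270.8, 43.2] 2.99 t 10.5 q6 -1.03
[{"tx":0.04,"ty":-0.04,"tz":-3.23,"rx":0,"ry":0,"rz":-0,"gripper":-1},{"tx":0.05,"ty":-0.03,"tz":-3.23,"rx":0,"ry":0,"rz":-0,"gripper":-1},{"tx":0.04,"ty":-0.04,"tz":-3.22,"rx":0,"ry":0,"rz":-0,"gripper":-1},{"tx":-0.28,"ty":-4.62,"tz":-0,"rx":0,"ry":0,"rz":-0.9,"gripper":-1},{"tx":-0.2,"ty":-4.62,"tz":-0,"rx":0,"ry":0,"rz":-0.9,"gripper":-1},{"tx":-0.13,"ty":-4.63,"tz":-0,"rx":0,"ry":0,"rz":-0.9,"gripper":-1},{"tx":-0.06,"ty":-4.63,"tz":-0,"rx":0,"ry":0,"rz":-0.9,"gripper":-1},{"tx":0.01,"ty":-4.63,"tz":-0,"rx":0,"ry":0,"rz":-0.9,"gripper":-1},{"tx":0.09,"ty":-4.63,"tz":-0,"rx":0,"ry":0,"rz":-0.9,"gripper":-1},{"tx":0.16,"ty":-4.63,"tz":-0,"rx":0,"ry":0,"rz":-0.9,"gripper":-1},{"tx":0.23,"ty":-4.62,"tz":-0,"rx":0,"ry":0,"rz":-0.9,"gripper":-1},{"tx":0.31,"ty":-4.62,"tz":-0,"rx":0,"ry":0,"rz":-0.9,"gripper":-1}]
[{"tx":0.37,"ty":-4.61,"tz":-0,"rx":0,"ry":0,"rz":-1,"gripper":-1}]
```

move_arm:
  increments:
    - {"tx":0.04,"ty":0,"tz":-3.23,"rx":0,"ry":0,"rz":0,"gripper":-1}
    - {"tx":0.05,"ty":0,"tz":-3.23,"rx":0,"ry":0,"rz":0,"gripper":-1}
    - {"tx":0.04,"ty":0,"tz":-3.22,"rx":0,"ry":0,"rz":0,"gripper":-1}
    - {"tx":-0.28,"ty":-4.62,"tz":0,"rx":0,"ry":0,"rz":-0.9,"gripper":-1}
    - {"tx":-0.2,"ty":-4.62,"tz":0,"rx":0,"ry":0,"rz":-0.9,"gripper":-1}
    - {"tx":-0.13,"ty":-4.63,"tz":0,"rx":0,"ry":0,"rz":-0.9,"gripper":-1}
    - {"tx":-0.06,"ty":-4.63,"tz":0,"rx":0,"ry":0,"rz":-0.9,"gripper":-1}
    - {"tx":0.01,"ty":-4.63,"tz":0,"rx":0,"ry":0,"rz":-0.9,"gripper":-1}
    - {"tx":0.09,"ty":-4.63,"tz":0,"rx":0,"ry":0,"rz":-0.9,"gripper":-1}
    - {"tx":0.16,"ty":-4.63,"tz":0,"rx":0,"ry":0,"rz":-0.9,"gripper":-1}
    - {"tx":0.23,"ty":-4.62,"tz":0,"rx":0,"ry":0,"rz":-0.9,"gripper":-1}
    - {"tx":0.31,"ty":-4.62,"tz":0,"rx":0,"ry":0,"rz":-0.9,"gripper":-1}

```text
clock: 11.7
eef_pos: [607.8, -146.6, 138.2]
tcp_rot: [-3.141, 0.001, 3.132]
contact_force: [1.1, -0.5, -1.8]
opening: 0.173
```

move_arm:
  increments:
    - {"tx":0.37,"ty":-4.61,"tz":0,"rx":0,"ry":0,"rz":-1,"gripper":-1}
    - {"tx":0,"ty":0,"tz":0,"rx":0,"ry":0,"rz":0,"gripper":-1}
    - {"tx":0,"ty":0,"tz":0,"rx":0,"ry":0,"rz":0,"gripper":-1}
    - {"tx":0,"ty":0,"tz":0,"rx":0,"ry":0,"rz":0,"gripper":-1}

```text
clock: 12.1
eef_pos: [603.9, -190.0, 137.6]
tcp_rot: [3.141, 0.0, -3.135]
contact_force: [-0.1, 0.2, -2.4]
opening: 0.173
```

```bash
cat >> h.py <<'E'
def held(tcpz,xc,yc,n="top"):
    """flat top of a held bar: height = TCP-5 or so; visible ends only"""
    p,d,m=grab(n);P=cloud(m,d);ok=d>0
    s=r.sense(); print("tcp",np.round(s["eef_pos"],1),np.round(s["tcp_rot"],3),"F",np.round(s["contact_force"],1),"open",round(s["opening"],3))
    for b in blobs(P,ok,tcpz-22,tcpz+3,(xc-100,xc+100,yc-30,yc+30),5): print("part",len(b),rect(b[:,:2]),b.mean(0).round(1))
    return p,d,m,P
E
python3 - <<'E'
from h import *
for n in("top","side"):
    p,d,m,P=held(140,605,-191,n)
    print([(round(x["confidence"],2),back(m,*x["location"],135)[:2].round(1)) for x in r.place_of("bar_a_hole",n)])
    if n=="top": save("t4.png",cv2.resize(p[150:250,300:460],None,fx=5,fy=5,interpolation=cv2.INTER_CUBIC))
E
```

```text
tcp [ 604.  -189.6  137.5] [ 3.141  0.    -3.134] F [-0.3  0.1 -1. ] open 0.171
part 74 (array([ 571.5, -194.1]), 31.5, 30.8, np.float64(-0.21)) [ 567.5 -193.2  131.8]
[(0.76, array([488.3, 195.9])), (0.22, array([665.2, 409.3]))]
tcp [ 604.2 -189.4  137.4] [ 3.141  0.    -3.133] F [ 1.3 -0.1 -1.6] open 0.173
part 248 (array([ 601.8, -188.2]), 150.1, 33.4, np.float64(0.009)) [ 573.6 -193.2  131.3]
[(0.85, array([391.3, 111.6]))]
```

View pics/t4.png

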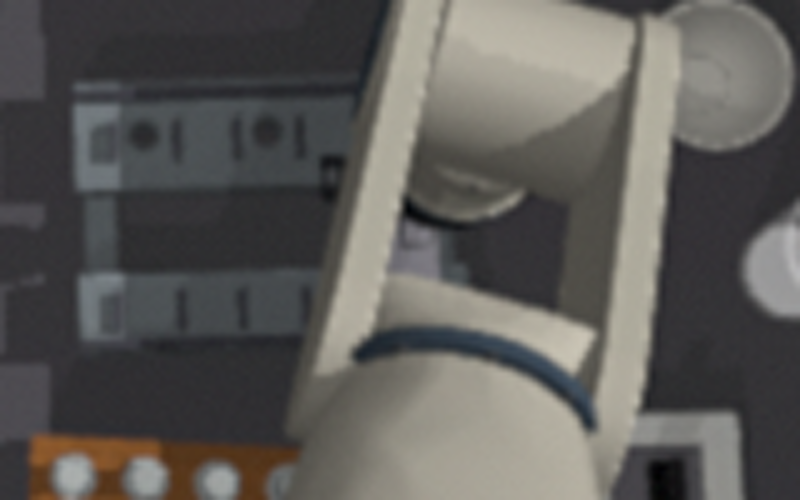

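The side view sees the held bar cleanly: 150x33 mm, yaw 0.009. The picture shows the bar end at (420,245) above the right-hand pocket. I'll correct the position and lower it.

move_arm:
  increments:
    - {"tx":-0.2,"ty":-0.17,"tz":2,"rx":0,"ry":0,"rz":0,"gripper":-1}
    - {"tx":0,"ty":0,"tz":2,"rx":0,"ry":0,"rz":0,"gripper":-1}
    - {"tx":0,"ty":0,"tz":0.3,"rx":0,"ry":0,"rz":0,"gripper":-1}
    - {"tx":0,"ty":0,"tz":0,"rx":0,"ry":0,"rz":0,"gripper":-1}
    - {"tx":0,"ty":0,"tz":0,"rx":0,"ry":0,"rz":0,"gripper":-1}
    - {"tx":0,"ty":0,"tz":0,"rx":0,"ry":0,"rz":0,"gripper":-1}

```text
clock: 12.9
eef_pos: [606.7, -192.5, 95.4]
tcp_rot: [-3.141, 0.002, -3.134]
contact_force: [-0.6, -0.2, -2.4]
opening: 0.174
```

```bash
python3 - <<'E'
from h import *
p,d,m,P=held(95,605,-191,"side")
E
```

```text
tcp [ 606.6 -192.5   95.3] [-3.141e+00  1.000e-03 -3.135e+00] F [-0.7 -0.  -2.2] open 0.174
part 296 (array([ 605.5, -192.4]), 173.5, 56.8, np.float64(-0.027)) [ 571.2 -196.    85.8]
```

move_arm:
  increments:
    - {"tx":0.06,"ty":0.12,"tz":0.3,"rx":0,"ry":0,"rz":0,"gripper":-1}
    - {"tx":0,"ty":0,"tz":0.3,"rx":0,"ry":0,"rz":0,"gripper":-1}
    - {"tx":0,"ty":0,"tz":0.2,"rx":0,"ry":0,"rz":0,"gripper":-1}
    - {"tx":0,"ty":0,"tz":0.2,"rx":0,"ry":0,"rz":0,"gripper":-1}
    - {"tx":0,"ty":0,"tz":0.2,"rx":0,"ry":0,"rz":0,"gripper":-1}
    - {"tx":0,"ty":0,"tz":0,"rx":0,"ry":0,"rz":0,"gripper":-1}
    - {"tx":0,"ty":0,"tz":0,"rx":0,"ry":0,"rz":0,"gripper":-1}

```text
clock: 13.65
eef_pos: [605.3, -191.3, 83.1]
tcp_rot: [3.142, -0.0, -3.135]
contact_force: [-4.5, 1.0, 8.0]
opening: 0.175
```

move_arm:
  increments:
    - {"tx":0,"ty":0,"tz":0,"rx":0,"ry":0,"rz":0,"gripper":0}
    - {"tx":0,"ty":0,"tz":0,"rx":0,"ry":0,"rz":0,"gripper":0}
    - {"tx":0,"ty":0,"tz":0,"rx":0,"ry":0,"rz":0,"gripper":0}
    - {"tx":0,"ty":0,"tz":-2,"rx":0,"ry":0,"rz":0,"gripper":0}
    - {"tx":0,"ty":0,"tz":-4,"rx":0,"ry":0,"rz":0,"gripper":0}
    - {"tx":0,"ty":0,"tz":-4,"rx":0,"ry":0,"rz":0,"gripper":0}
    - {"tx":0,"ty":0,"tz":0,"rx":0,"ry":0,"rz":0,"gripper":0}

```text
clock: 14.35
eef_pos: [608.7, -192.3, 188.1]
tcp_rot: [-3.139, 0.009, -3.135]
contact_force: [0.6, 0.9, 0.2]
opening: 0.497
```

```bash
python3 - <<'E'
from h import *
for n in("side","top"):
    p,d,m,P=held(92,605,-191,n)
    for b in blobs(P,d>0,94,108,(560,660,-215,-165),5): print("rib in pocket",rect(b[:,:2]),b.mean(0).round(1))
    for b in blobs(P,d>0,50,70,(330,720,120,400),6): print("rib",rect(b[:,:2]))
E
python3 plan.py 0 "(550.5,222.3,200,0.296),(550.5,222.3,100,None,30)"
```

```text
tcp [ 607.3 -191.9  185.4] [-3.14   0.006 -3.135] F [-0.6  0.2 -0.2] open 0.5
part 391 (array([ 604.3, -191.1]), 174.4, 59.6, np.float64(-0.001)) [ 585.5 -193.8   77.5]
part 5 (array([ 652.9, -165.7]), 26.6, 1.1, np.float64(0.069)) [ 652.2 -165.9   75.3]
rib in pocket (array([ 601.5, -190.4]), 59.0, 15.9, np.float64(0.005)) [ 599.7 -191.7  102.6]
rib (array([549.2, 222.9]), 63.6, 16.2, np.float64(0.29))
rib (array([454. , 279.8]), 61.3, 21.5, np.float64(-0.135))
tcp [ 605.9 -191.5  183.3] [-3.141e+00  2.000e-03 -3.135e+00] F [ 0.3  0.8 -1.1] open 0.497
part 13 (array([ 686.6, -168.3]), 13.2, 7.3, np.float64(1.444)) [ 686.2 -167.6   74.5]
part 58 (array([ 579.4, -198.2]), 50.6, 22.0, np.float64(0.089)) [ 570.2 -201.3   78.7]
rib in pocket (array([ 591. , -197.5]), 35.7, 10.3, np.float64(-0.225)) [ 589.  -196.4  103.4]
rib (array([550. , 220.7]), 59.9, 17.3, np.float64(0.251))
rib (array([454.9, 276.5]), 58.0, 17.5, np.float64(-0.071))
at [605.9, -191.5, 183.3] -3.135 t 14.4 q6 -1.89
[{"tx":0.22,"ty":1.73,"tz":-0.07,"rx":0,"ry":0,"rz":-8.2,"gripper":0},{"tx":-0.03,"ty":1.74,"tz":-0.07,
[... 1131 characters left out ...]
:0,"ry":0,"rz":-8.2,"gripper":0},{"tx":-1.11,"ty":-1.34,"tz":-0.07,"rx":0,"ry":0,"rz":-8.2,"gripper":0},{"tx":-0.91,"ty":-1.48,"tz":-0.07,"rx":0,"ry":0,"rz":-8.2,"gripper":0},{"tx":-0.69,"ty":-1.59,"tz":-0.07,"rx":0,"ry":0,"rz":-8.1,"gripper":0},{"tx":-0.45,"ty":-1.68,"tz":-0.07,"rx":0,"ry":0,"rz":-8.2,"gripper":0},{"tx":-0.21,"ty":-1.72,"tz":-0.07,"rx":0,"ry":0,"rz":-8.1,"gripper":0},{"tx":0.04,"ty":-1.74,"tz":-0.06,"rx":0,"ry":0,"rz":-8.2,"gripper":0}]
[{"tx":-0,"ty":0,"tz":2.5,"rx":0,"ry":0,"rz":-0,"gripper":0},{"tx":-0,"ty":0,"tz":2.5,"rx":0,"ry":0,"rz":-0,"gripper":0},{"tx":-0,"ty":0,"tz":2.5,"rx":0,"ry":0,"rz":-0,"gripper":0},{"tx":-0,"ty":0,"tz":2.5,"rx":0,"ry":0,"rz":-0,"gripper":0}]
```

```bash
python3 plan.py 0 "(550.5,222,200,-5.987),(550.5,222,100,None,34)"
```

```text
at [605.9, -191.5, 183.3] -3.135 t 14.4 q6 -1.89
[{"tx":0.26,"ty":2.07,"tz":-0.08,"rx":0,"ry":0,"rz":8.2,"gripper":0},{"tx":0.56,"ty":2.01,"tz":-0.08,"rx":0,"ry":0,"rz":8.2,"gripper":0},{"tx":0.84,"ty":1.91,"tz":-0.08,"rx":0,"ry":0,"rz":8.2,"gripper":0},{"tx":1.1,"ty":1.77,"tz":-0.08,"rx":0,"ry":0,"rz":8.2,"gripper":0},{"tx":1.34,"ty":1.6,"tz":-0.08,"rx":0,"ry":0,"rz":8.2,"gripper":0},{"tx":1.56,"ty":1.39,"tz":-0.08,"rx":0,"ry":0,"rz":8.2,"gripper":0},{"tx":1.74,"ty":1.15,"tz":-0.09,"rx":0,"ry":0,"rz":8.2,"gripper":0},{"tx":1.88,"ty":0.89,"tz":-0.08,"rx":0,"ry":0,"rz":8.2,"gripper":0},{"tx":1.99,"ty":0.62,"tz":-0.09,"rx":0,"ry":0,"rz":8.2,"gripper":0},{"tx":2.06,"ty":0.33,"tz":-0.08,"rx":0,"ry":0,"rz":8.1,"gripper":0},{"tx":2.09,"ty":0.03,"tz":-0.09,"rx":0,"ry":0,"rz":8.2,"gripper":0},{"tx":2.07,"ty":-0.27,"tz":-0.08,"rx":0,"ry":0,"rz":8.1,"gripper":0}]
[{"tx":2.01,"ty":-0.55,"tz":-0.09,"rx":0,"ry":0,"rz":8.2,"gripper":0},{"tx":1.91,"ty":-0.84,"tz":-0.08,"rx":0,"ry":0,"rz":8.1,"gripper":0},{"tx":1.77,"ty":-1.1,"tz":-0.09,"rx":0,"ry":0,"rz":8.2,"gripper":0},{"tx":1.6,"ty":-1.34,"tz":-0.08,"rx":0,"ry":0,"rz":8.1,"gripper":0},{"tx":1.4,"ty":-1.55,"tz":-0.09,"rx":0,"ry":0,"rz":8.2,"gripper":0},{"tx":1.16,"ty":-1.73,"tz":-0.08,"rx":0,"ry":0,"rz":8.1,"gripper":0},{"tx":0.9,"ty":-1.88,"tz":-0.09,"rx":0,"ry":0,"rz":8.2,"gripper":0},{"tx":0.63,"ty":-1.99,"tz":-0.08,"rx":0,"ry":0,"rz":8.1,"gripper":0},{"tx":-0,"ty":0,"tz":3.33,"rx":0,"ry":0,"rz":-0,"gripper":0},{"tx":-0,"ty":0,"tz":3.33,"rx":0,"ry":0,"rz":-0,"gripper":0},{"tx":-0,"ty":0,"tz":3.34,"rx":0,"ry":0,"rz":-0,"gripper":0}]
```

move_arm:
  increments:
    - {"tx":0.26,"ty":2.07,"tz":-0.08,"rx":0,"ry":0,"rz":8.2,"gripper":0}
    - {"tx":0.56,"ty":2.01,"tz":-0.08,"rx":0,"ry":0,"rz":8.2,"gripper":0}
    - {"tx":0.84,"ty":1.91,"tz":-0.08,"rx":0,"ry":0,"rz":8.2,"gripper":0}
    - {"tx":1.1,"ty":1.77,"tz":-0.08,"rx":0,"ry":0,"rz":8.2,"gripper":0}
    - {"tx":1.34,"ty":1.6,"tz":-0.08,"rx":0,"ry":0,"rz":8.2,"gripper":0}
    - {"tx":1.56,"ty":1.39,"tz":-0.08,"rx":0,"ry":0,"rz":8.2,"gripper":0}
    - {"tx":1.74,"ty":1.15,"tz":-0.09,"rx":0,"ry":0,"rz":8.2,"gripper":0}
    - {"tx":1.88,"ty":0.89,"tz":-0.08,"rx":0,"ry":0,"rz":8.2,"gripper":0}
    - {"tx":1.99,"ty":0.62,"tz":-0.09,"rx":0,"ry":0,"rz":8.2,"gripper":0}
    - {"tx":2.06,"ty":0.33,"tz":-0.08,"rx":0,"ry":0,"rz":8.1,"gripper":0}
    - {"tx":2.09,"ty":0.03,"tz":-0.09,"rx":0,"ry":0,"rz":8.2,"gripper":0}
    - {"tx":2.07,"ty":-0.27,"tz":-0.08,"rx":0,"ry":0,"rz":8.1,"gripper":0}

```text
clock: 15.65
eef_pos: [570.9, 57.6, 190.4]
tcp_rot: [-3.139, 0.001, 1.429]
contact_force: [-0.6, -0.5, 0.2]
opening: 0.501
```

move_arm:
  increments:
    - {"tx":2.01,"ty":-0.55,"tz":-0.09,"rx":0,"ry":0,"rz":8.2,"gripper":0}
    - {"tx":1.91,"ty":-0.84,"tz":-0.08,"rx":0,"ry":0,"rz":8.1,"gripper":0}
    - {"tx":1.77,"ty":-1.1,"tz":-0.09,"rx":0,"ry":0,"rz":8.2,"gripper":0}
    - {"tx":1.6,"ty":-1.34,"tz":-0.08,"rx":0,"ry":0,"rz":8.1,"gripper":0}
    - {"tx":1.4,"ty":-1.55,"tz":-0.09,"rx":0,"ry":0,"rz":8.2,"gripper":0}
    - {"tx":1.16,"ty":-1.73,"tz":-0.08,"rx":0,"ry":0,"rz":8.1,"gripper":0}
    - {"tx":0.9,"ty":-1.88,"tz":-0.09,"rx":0,"ry":0,"rz":8.2,"gripper":0}
    - {"tx":0.63,"ty":-1.99,"tz":-0.08,"rx":0,"ry":0,"rz":8.1,"gripper":0}
    - {"tx":0,"ty":0,"tz":3.33,"rx":0,"ry":0,"rz":0,"gripper":0}
    - {"tx":0,"ty":0,"tz":3.33,"rx":0,"ry":0,"rz":0,"gripper":0}
    - {"tx":0,"ty":0,"tz":3.34,"rx":0,"ry":0,"rz":0,"gripper":0}
    - {"tx":0,"ty":0,"tz":0,"rx":0,"ry":0,"rz":0,"gripper":0}

```text
clock: 16.85
eef_pos: [545.8, 220.7, 93.4]
tcp_rot: [3.141, 0.01, 0.297]
contact_force: [-0.8, -0.4, 0.2]
opening: 0.501
```

```bash
python3 - <<'E'
from h import *
p,d,m,P=held(92,605,-191,"side")
for b in blobs(P,d>0,50,70,(330,720,120,400),6): print("rib side (bias -2,+2.5)",rect(b[:,:2]))
E
python3 plan.py 0 "(550.5,222,42,None,30)"
```

```text
tcp [547.5 221.3  96. ] [3.141 0.007 0.297] F [-0.2 -0.   0.2] open 0.499
part 391 (array([ 605.1, -190.2]), 175.1, 59.3, np.float64(0.01)) [ 587.3 -193.2   77.6]
rib side (bias -2,+2.5) (array([546.6, 222.9]), 61.4, 19.6, np.float64(0.231))
rib side (bias -2,+2.5) (array([453.6, 276.6]), 60.8, 24.1, np.float64(-0.177))
at [547.5, 221.3, 96.0] 0.297 t 16.9 q6 1.66
[{"tx":0.15,"ty":0.01,"tz":2.7,"rx":0,"ry":0,"rz":-0,"gripper":0},{"tx":0.16,"ty":0.01,"tz":2.7,"rx":0,"ry":0,"rz":-0,"gripper":0}]
```

move_arm:
  increments:
    - {"tx":0,"ty":0,"tz":0,"rx":0,"ry":0,"rz":0,"gripper":0}
    - {"tx":0,"ty":0,"tz":2.9,"rx":0,"ry":0,"rz":0,"gripper":0}
    - {"tx":0,"ty":0,"tz":2.8,"rx":0,"ry":0,"rz":0,"gripper":0}
    - {"tx":0,"ty":0,"tz":0,"rx":0,"ry":0,"rz":0,"gripper":0}
    - {"tx":0,"ty":0,"tz":0,"rx":0,"ry":0,"rz":0,"gripper":-1}
    - {"tx":0,"ty":0,"tz":0,"rx":0,"ry":0,"rz":0,"gripper":-1}
    - {"tx":0,"ty":0,"tz":0,"rx":0,"ry":0,"rz":0,"gripper":-1}
    - {"tx":0,"ty":0,"tz":0,"rx":0,"ry":0,"rz":0,"gripper":-1}
    - {"tx":0,"ty":0,"tz":0,"rx":0,"ry":0,"rz":0,"gripper":-1}

```text
clock: 17.8
eef_pos: [551.4, 222.8, 44.2]
tcp_rot: [-3.141, -0.003, 0.297]
contact_force: [-0.7, -0.4, 8.0]
opening: 0.171
```

```bash
python3 plan.py -1 "(550.5,222,140,None,40),(606,-111.3,140,3.148)"
```

```text
at [551.4, 222.8, 44.2] 0.297 t 17.8 q6 1.66
[{"tx":-0.04,"ty":0.02,"tz":-3.19,"rx":0,"ry":0,"rz":-0,"gripper":-1},{"tx":-0.04,"ty":0.02,"tz":-3.19,"rx":0,"ry":0,"rz":-0,"gripper":-1},{"tx":-0.03,"ty":0.01,"tz":-3.2,"rx":0,"ry":0,"rz":-0,"gripper":-1},{"tx":-0.22,"ty":1.67,"tz":0,"rx":0,"ry":0,"rz":-8.2,"gripper":-1},{"tx":-0.46,"ty":1.63,"tz":0,"rx":0,"ry":0,"rz":-8.2,"gripper":-1},{"tx":-0.69,"ty":1.54,"tz":0,"rx":0,"ry":0,"rz":-8.2,"gripper":-1},{"tx":-0.9,"ty":1.43,"tz":0,"rx":0,"ry":0,"rz":-8.2,"gripper":-1},{"tx":-1.09,"ty":1.29,"tz":0,"rx":0,"ry":0,"rz":-8.2,"gripper":-1},{"tx":-1.27,"ty":1.12,"tz":0,"rx":0,"ry":0,"rz":-8.2,"gripper":-1},{"tx":-1.41,"ty":0.93,"tz":0,"rx":0,"ry":0,"rz":-8.2,"gripper":-1},{"tx":-1.53,"ty":0.72,"tz":0,"rx":0,"ry":0,"rz":-8.2,"gripper":-1},{"tx":-1.62,"ty":0.49,"tz":0,"rx":0,"ry":0,"rz":-8.1,"gripper":-1}]
[{"tx":-1.67,"ty":0.26,"tz":0,"rx":0,"ry":0,"rz":-8.2,"gripper":-1},{"tx":-1.69,"ty":0.02,"tz":0,"rx":0,"ry":0,"rz":-8.1,"gripper":-1},{"tx":-1.67,"ty":-0.22,"tz":0,"rx":0,"ry":0,"rz":-8.2,"gripper":-1},{"tx":-1.63,"ty":-0.46,"tz":0,"rx":0,"ry":0,"rz":-8.1,"gripper":-1},{"tx":-1.54,"ty":-0.68,"tz":0,"rx":0,"ry":0,"rz":-8.2,"gripper":-1},{"tx":-1.43,"ty":-0.9,"tz":0,"rx":0,"ry":0,"rz":-8.1,"gripper":-1},{"tx":-1.29,"ty":-1.09,"tz":0,"rx":0,"ry":0,"rz":-8.2,"gripper":-1},{"tx":-1.12,"ty":-1.26,"tz":0,"rx":0,"ry":0,"rz":-8.1,"gripper":-1},{"tx":-0.93,"ty":-1.41,"tz":0,"rx":0,"ry":0,"rz":-8.2,"gripper":-1},{"tx":-0.72,"ty":-1.53,"tz":0,"rx":0,"ry":0,"rz":-8.1,"gripper":-1},{"tx":-0.5,"ty":-1.62,"tz":0,"rx":0,"ry":0,"rz":-8.2,"gripper":-1}]
```

move_arm:
  increments:
    - {"tx":-0.04,"ty":0,"tz":-3.19,"rx":0,"ry":0,"rz":0,"gripper":-1}
    - {"tx":-0.04,"ty":0,"tz":-3.19,"rx":0,"ry":0,"rz":0,"gripper":-1}
    - {"tx":-0.03,"ty":0,"tz":-3.2,"rx":0,"ry":0,"rz":0,"gripper":-1}
    - {"tx":-0.22,"ty":1.67,"tz":0,"rx":0,"ry":0,"rz":-8.2,"gripper":-1}
    - {"tx":-0.46,"ty":1.63,"tz":0,"rx":0,"ry":0,"rz":-8.2,"gripper":-1}
    - {"tx":-0.69,"ty":1.54,"tz":0,"rx":0,"ry":0,"rz":-8.2,"gripper":-1}
    - {"tx":-0.9,"ty":1.43,"tz":0,"rx":0,"ry":0,"rz":-8.2,"gripper":-1}
    - {"tx":-1.09,"ty":1.29,"tz":0,"rx":0,"ry":0,"rz":-8.2,"gripper":-1}
    - {"tx":-1.27,"ty":1.12,"tz":0,"rx":0,"ry":0,"rz":-8.2,"gripper":-1}
    - {"tx":-1.41,"ty":0.93,"tz":0,"rx":0,"ry":0,"rz":-8.2,"gripper":-1}
    - {"tx":-1.53,"ty":0.72,"tz":0,"rx":0,"ry":0,"rz":-8.2,"gripper":-1}
    - {"tx":-1.62,"ty":0.49,"tz":0,"rx":0,"ry":0,"rz":-8.1,"gripper":-1}

```text
clock: 19.0
eef_pos: [574.2, 71.2, 138.7]
tcp_rot: [3.141, -0.0, 1.589]
contact_force: [0.4, -0.0, -2.2]
opening: 0.172
```

move_arm:
  increments:
    - {"tx":-1.67,"ty":0.26,"tz":0,"rx":0,"ry":0,"rz":-8.2,"gripper":-1}
    - {"tx":-1.69,"ty":0.02,"tz":0,"rx":0,"ry":0,"rz":-8.1,"gripper":-1}
    - {"tx":-1.67,"ty":-0.22,"tz":0,"rx":0,"ry":0,"rz":-8.2,"gripper":-1}
    - {"tx":-1.63,"ty":-0.46,"tz":0,"rx":0,"ry":0,"rz":-8.1,"gripper":-1}
    - {"tx":-1.54,"ty":-0.68,"tz":0,"rx":0,"ry":0,"rz":-8.2,"gripper":-1}
    - {"tx":-1.43,"ty":-0.9,"tz":0,"rx":0,"ry":0,"rz":-8.1,"gripper":-1}
    - {"tx":-1.29,"ty":-1.09,"tz":0,"rx":0,"ry":0,"rz":-8.2,"gripper":-1}
    - {"tx":-1.12,"ty":-1.26,"tz":0,"rx":0,"ry":0,"rz":-8.1,"gripper":-1}
    - {"tx":-0.93,"ty":-1.41,"tz":0,"rx":0,"ry":0,"rz":-8.2,"gripper":-1}
    - {"tx":-0.72,"ty":-1.53,"tz":0,"rx":0,"ry":0,"rz":-8.1,"gripper":-1}
    - {"tx":-0.5,"ty":-1.62,"tz":0,"rx":0,"ry":0,"rz":-8.2,"gripper":-1}
    - {"tx":0,"ty":0,"tz":0,"rx":0,"ry":0,"rz":0,"gripper":-1}

```text
clock: 20.2
eef_pos: [604.8, -113.2, 138.7]
tcp_rot: [-3.141, 0.001, -3.132]
contact_force: [0.5, 0.3, -1.6]
opening: 0.176
```

move_arm:
  increments:
    - {"tx":0,"ty":0,"tz":0,"rx":0,"ry":0,"rz":0,"gripper":-1}
    - {"tx":0,"ty":0,"tz":0,"rx":0,"ry":0,"rz":0,"gripper":-1}
    - {"tx":0,"ty":0,"tz":0,"rx":0,"ry":0,"rz":0,"gripper":-1}

```text
clock: 20.5
eef_pos: [604.2, -110.7, 137.9]
tcp_rot: [3.141, -0.0, -3.136]
contact_force: [0.3, -0.1, -1.7]
opening: 0.174
```

```bash
python3 - <<'E'
from h import *
p,d,m,P=held(140,605,-111,"side")
for b in blobs(P,d>0,94,108,(560,660,-215,-165),5): print("rib in pocket3",rect(b[:,:2]),b.mean(0).round(1))
for b in blobs(P,d>0,50,70,(330,720,120,400),6): print("rib side (bias -2,+2.5)",rect(b[:,:2]))
E
```

```text
tcp [ 604.2 -110.7  137.9] [ 3.141  0.    -3.135] F [ 0.6 -0.9 -2.4] open 0.176
part 256 (array([ 602.8, -109.4]), 153.0, 33.6, np.float64(-0.006)) [ 580.6 -115.2  130.6]
rib in pocket3 (array([ 601.9, -190.2]), 61.2, 15.8, np.float64(0.02)) [ 599.8 -191.6  102.6]
rib side (bias -2,+2.5) (array([454.5, 278.4]), 60.8, 20.0, np.float64(-0.092))
```

move_arm:
  increments:
    - {"tx":-0.08,"ty":-0.06,"tz":2,"rx":0,"ry":0,"rz":0,"gripper":-1}
    - {"tx":0,"ty":0,"tz":2,"rx":0,"ry":0,"rz":0,"gripper":-1}
    - {"tx":0,"ty":0,"tz":0.3,"rx":0,"ry":0,"rz":0,"gripper":-1}
    - {"tx":0,"ty":0,"tz":0,"rx":0,"ry":0,"rz":0,"gripper":-1}
    - {"tx":0,"ty":0,"tz":0,"rx":0,"ry":0,"rz":0,"gripper":-1}
    - {"tx":0,"ty":0,"tz":0,"rx":0,"ry":0,"rz":0,"gripper":-1}

```text
clock: 21.15
eef_pos: [605.9, -112.1, 95.9]
tcp_rot: [-3.141, 0.002, -3.135]
contact_force: [-0.1, 0.0, -2.1]
opening: 0.174
```

move_arm:
  increments:
    - {"tx":0.06,"ty":0.08,"tz":0.3,"rx":0,"ry":0,"rz":0,"gripper":-1}
    - {"tx":0,"ty":0,"tz":0.3,"rx":0,"ry":0,"rz":0,"gripper":-1}
    - {"tx":0,"ty":0,"tz":0.2,"rx":0,"ry":0,"rz":0,"gripper":-1}
    - {"tx":0,"ty":0,"tz":0.2,"rx":0,"ry":0,"rz":0,"gripper":-1}
    - {"tx":0,"ty":0,"tz":0.2,"rx":0,"ry":0,"rz":0,"gripper":-1}
    - {"tx":0,"ty":0,"tz":0,"rx":0,"ry":0,"rz":0,"gripper":-1}
    - {"tx":0,"ty":0,"tz":0,"rx":0,"ry":0,"rz":0,"gripper":-1}

```text
clock: 21.85
eef_pos: [604.9, -111.2, 84.2]
tcp_rot: [3.142, 0.001, -3.135]
contact_force: [-2.8, 1.1, 13.3]
opening: 0.175
```

move_arm:
  increments:
    - {"tx":0,"ty":0,"tz":0,"rx":0,"ry":0,"rz":0,"gripper":0}
    - {"tx":0,"ty":0,"tz":0,"rx":0,"ry":0,"rz":0,"gripper":0}
    - {"tx":0,"ty":0,"tz":0,"rx":0,"ry":0,"rz":0,"gripper":0}
    - {"tx":0,"ty":0,"tz":-2,"rx":0,"ry":0,"rz":0,"gripper":0}
    - {"tx":0,"ty":0,"tz":-4,"rx":0,"ry":0,"rz":0,"gripper":0}
    - {"tx":0,"ty":0,"tz":-4,"rx":0,"ry":0,"rz":0,"gripper":0}
    - {"tx":0,"ty":0,"tz":0,"rx":0,"ry":0,"rz":0,"gripper":0}
    - {"tx":0,"ty":0,"tz":0,"rx":0,"ry":0,"rz":0,"gripper":0}

```text
clock: 22.65
eef_pos: [605.0, -111.4, 183.6]
tcp_rot: [-3.141, 0.002, -3.135]
contact_force: [-0.2, 0.9, -0.8]
opening: 0.502
```

```bash
python3 - <<'E'
from h import *
p,d,m,P=held(92,605,-191,"side")
for b in blobs(P,d>0,94,108,(560,660,-235,-65),5): print("rib in pocket",rect(b[:,:2]),b.mean(0).round(1))
p,d,m=grab("top");P=cloud(m,d)
for b in blobs(P,d>0,50,70,(330,720,120,400),6): print("rib top",rect(b[:,:2]))
for b in blobs(P,d>0,31,70,(330,720,120,400),6): print("bar top",rect(b[:,:2]))
E
python3 plan.py 0 "(455.3,276.1,190,-3.236),(455.3,276.1,100,None,45)"
```

```text
tcp [ 604.2 -111.2  182.3] [ 3.142 -0.    -3.135] F [ 0.1  0.2 -0.5] open 0.5
part 385 (array([ 604.4, -191.2]), 171.8, 58.4, np.float64(-0.007)) [ 586.7 -193.7   77.9]
part 5 (array([ 654.9, -165. ]), 25.0, 1.6, np.float64(0.071)) [ 654.3 -165.1   73.7]
rib in pocket (array([ 603.2, -110.1]), 61.4, 17.0, np.float64(0.029)) [ 599.7 -111.6  102.3]
rib in pocket (array([ 602.8, -190. ]), 62.6, 16.0, np.float64(-0.004)) [ 599.3 -191.4  102.7]
rib top (array([454.7, 276.3]), 57.9, 16.7, np.float64(-0.094))
bar top (array([454.2, 277.9]), 159.2, 35.4, np.float64(-0.099))
at [603.7, -111.1, 181.6] -3.135 t 22.8 q6 -1.76
[{"tx":1.62,"ty":4.31,"tz":-0.09,"rx":0,"ry":0,"rz":0.6,"gripper":0},{"tx":1.66,"ty":4.3,"tz":-0.09,"rx":0,"ry":0,"rz":0.7,"gripper":0},{"tx":1.72,"ty":4.28,"tz":-0.09,"rx":0,"ry":0,"rz":0.6,"gripper":0},{"tx":1.76,"ty":4.26,"tz":-0.1,"rx":0,"ry":0,"rz":0.7,"gripper":0},{"tx":1.81,"ty":4.23,"tz":-0.09,"rx":0,"ry":0,"rz":0.6,"gripper":0},{"tx":1.86,"ty":4.22,"tz":-0.1,"rx":0,"ry":0,"rz":0.7,"gripper":0},{"tx":1.91,"ty":4.19,"tz":-0.09,"rx":0,"ry":0,"rz":0.6,"gripper":0},{"tx":1.95,"ty":4.17,"tz":-0.1,"rx":0,"ry":0,"rz":0.7,"gripper":0},{"tx":2.01,"ty":4.15,"tz":-0.09,"rx":0,"ry":0,"rz":0.6,"gripper":0},{"tx":-0,"ty":0,"tz":4.5,"rx":0,"ry":0,"rz":-0,"gripper":0},{"tx":-0,"ty":0,"tz":4.5,"rx":0,"ry":0,"rz":-0,"gripper":0}]
```

move_arm:
  increments:
    - {"tx":1.62,"ty":4.31,"tz":-0.09,"rx":0,"ry":0,"rz":0.6,"gripper":0}
    - {"tx":1.66,"ty":4.3,"tz":-0.09,"rx":0,"ry":0,"rz":0.7,"gripper":0}
    - {"tx":1.72,"ty":4.28,"tz":-0.09,"rx":0,"ry":0,"rz":0.6,"gripper":0}
    - {"tx":1.76,"ty":4.26,"tz":-0.1,"rx":0,"ry":0,"rz":0.7,"gripper":0}
    - {"tx":1.81,"ty":4.23,"tz":-0.09,"rx":0,"ry":0,"rz":0.6,"gripper":0}
    - {"tx":1.86,"ty":4.22,"tz":-0.1,"rx":0,"ry":0,"rz":0.7,"gripper":0}
    - {"tx":1.91,"ty":4.19,"tz":-0.09,"rx":0,"ry":0,"rz":0.6,"gripper":0}
    - {"tx":1.95,"ty":4.17,"tz":-0.1,"rx":0,"ry":0,"rz":0.7,"gripper":0}
    - {"tx":2.01,"ty":4.15,"tz":-0.09,"rx":0,"ry":0,"rz":0.6,"gripper":0}
    - {"tx":0,"ty":0,"tz":4.5,"rx":0,"ry":0,"rz":0,"gripper":0}
    - {"tx":0,"ty":0,"tz":4.5,"rx":0,"ry":0,"rz":0,"gripper":0}
    - {"tx":0,"ty":0,"tz":0,"rx":0,"ry":0,"rz":0,"gripper":0}

```text
clock: 23.95
eef_pos: [451.3, 273.7, 95.2]
tcp_rot: [-3.134, -0.01, 3.048]
contact_force: [-1.5, -0.8, -0.5]
opening: 0.502
```

move_arm:
  increments:
    - {"tx":0,"ty":0,"tz":0,"rx":0,"ry":0,"rz":0,"gripper":0}
    - {"tx":0,"ty":0,"tz":0,"rx":0,"ry":0,"rz":0,"gripper":0}

```text
clock: 24.15
eef_pos: [457.2, 276.2, 102.7]
tcp_rot: [3.141, 0.001, 3.047]
contact_force: [0.6, 1.6, 0.1]
opening: 0.497
```

```bash
python3 - <<'E'
from h import *
p,d,m,P=held(0,0,0,"side")
for b in blobs(P,d>0,50,70,(330,720,120,400),6): print("rib side (bias -2,+2.5)",rect(b[:,:2]))
E
python3 plan.py 0 "(455.3,276.1,43,None,30)"
```

```text
tcp [457.4 276.4 103. ] [3.140e+00 2.000e-03 3.047e+00] F [ 0.4  0.1 -0.2] open 0.5
rib side (bias -2,+2.5) (array([453.3, 277.8]), 60.1, 18.1, np.float64(-0.121))
at [457.4, 276.4, 103.0] 3.047 t 24.2 q6 -0.94
[{"tx":0.07,"ty":-0.02,"tz":2,"rx":0,"ry":0,"rz":-0,"gripper":0},{"tx":0.07,"ty":-0.01,"tz":2,"rx":0,"ry":0,"rz":-0,"gripper":0},{"tx":0.07,"ty":-0.02,"tz":2,"rx":0,"ry":0,"rz":-0,"gripper":0}]
```

move_arm:
  increments:
    - {"tx":0.1,"ty":0,"tz":2,"rx":0,"ry":0,"rz":0,"gripper":0}
    - {"tx":0.1,"ty":0,"tz":2,"rx":0,"ry":0,"rz":0,"gripper":0}
    - {"tx":0,"ty":0,"tz":1.9,"rx":0,"ry":0,"rz":0,"gripper":0}
    - {"tx":0,"ty":0,"tz":0,"rx":0,"ry":0,"rz":0,"gripper":0}
    - {"tx":0,"ty":0,"tz":0,"rx":0,"ry":0,"rz":0,"gripper":-1}
    - {"tx":0,"ty":0,"tz":0,"rx":0,"ry":0,"rz":0,"gripper":-1}
    - {"tx":0,"ty":0,"tz":0,"rx":0,"ry":0,"rz":0,"gripper":-1}
    - {"tx":0,"ty":0,"tz":0,"rx":0,"ry":0,"rz":0,"gripper":-1}
    - {"tx":0,"ty":0,"tz":0,"rx":0,"ry":0,"rz":0,"gripper":-1}

```text
clock: 25.1
eef_pos: [455.4, 276.9, 44.1]
tcp_rot: [3.14, 0.003, 3.047]
contact_force: [0.8, -0.4, 6.7]
opening: 0.169
```

```bash
python3 plan.py -1 "(455.3,276.1,140,None,40),(605,-31.3,140,0.006)"
```

```text
at [455.4, 276.9, 44.1] 3.047 t 25.1 q6 -0.93
[{"tx":0,"ty":-0.03,"tz":-3.2,"rx":0,"ry":0,"rz":-0,"gripper":-1},{"tx":0,"ty":-0.02,"tz":-3.2,"rx":0,"ry":0,"rz":-0,"gripper":-1},{"tx":0,"ty":-0.03,"tz":-3.19,"rx":0,"ry":0,"rz":-0,"gripper":-1},{"tx":-0.85,"ty":-1.39,"tz":-0,"rx":0,"ry":0,"rz":8.3,"gripper":-1},{"tx":-1.04,"ty":-1.25,"tz":-0,"rx":0,"ry":0,"rz":8.3,"gripper":-1},{"tx":-1.21,"ty":-1.09,"tz":-0,"rx":0,"ry":0,"rz":8.3,"gripper":-1},{"tx":-1.35,"ty":-0.9,"tz":-0,"rx":0,"ry":0,"rz":8.3,"gripper":-1},{"tx":-1.47,"ty":-0.7,"tz":-0,"rx":0,"ry":0,"rz":8.3,"gripper":-1},{"tx":-1.56,"ty":-0.48,"tz":-0,"rx":0,"ry":0,"rz":8.3,"gripper":-1},{"tx":-1.61,"ty":-0.25,"tz":-0,"rx":0,"ry":0,"rz":8.3,"gripper":-1},{"tx":-1.63,"ty":-0.02,"tz":-0,"rx":0,"ry":0,"rz":8.3,"gripper":-1},{"tx":-1.61,"ty":0.22,"tz":-0,"rx":0,"ry":0,"rz":8.3,"gripper":-1}]
[{"tx":-1.56,"ty":0.45,"tz":-0,"rx":0,"ry":0,"rz":8.3,"gripper":-1},{"tx":-1.48,"ty":0.67,"tz":-0,"rx":0,"ry":0,"rz":8.3,"gripper":-1},{"tx":-1.37,"ty":0.88,"tz":-0,"rx":0,"ry":0,"rz":8.3,"gripper":-1},{"tx":-1.23,"ty":1.07,"tz":-0,"rx":0,"ry":0,"rz":8.3,"gripper":-1},{"tx":-1.06,"ty":1.23,"tz":-0,"rx":0,"ry":0,"rz":8.3,"gripper":-1},{"tx":-0.87,"ty":1.37,"tz":-0,"rx":0,"ry":0,"rz":8.3,"gripper":-1},{"tx":-0.67,"ty":1.49,"tz":-0,"rx":0,"ry":0,"rz":8.3,"gripper":-1},{"tx":-0.45,"ty":1.57,"tz":-0,"rx":0,"ry":0,"rz":8.3,"gripper":-1},{"tx":-0.21,"ty":1.62,"tz":-0,"rx":0,"ry":0,"rz":8.3,"gripper":-1},{"tx":0.02,"ty":1.63,"tz":-0,"rx":0,"ry":0,"rz":8.3,"gripper":-1},{"tx":0.25,"ty":1.61,"tz":-0,"rx":0,"ry":0,"rz":8.3,"gripper":-1},{"tx":0.49,"ty":1.55,"tz":-0,"rx":0,"ry":0,"rz":8.3,"gripper":-1}]
```

move_arm:
  increments:
    - {"tx":0,"ty":0,"tz":-3.4,"rx":0,"ry":0,"rz":0,"gripper":-1}
    - {"tx":0,"ty":0,"tz":-3.4,"rx":0,"ry":0,"rz":0,"gripper":-1}
    - {"tx":0,"ty":0,"tz":-3.2,"rx":0,"ry":0,"rz":0,"gripper":-1}
    - {"tx":-0.85,"ty":-1.39,"tz":0,"rx":0,"ry":0,"rz":8.3,"gripper":-1}
    - {"tx":-1.04,"ty":-1.25,"tz":0,"rx":0,"ry":0,"rz":8.3,"gripper":-1}
    - {"tx":-1.21,"ty":-1.09,"tz":0,"rx":0,"ry":0,"rz":8.3,"gripper":-1}
    - {"tx":-1.35,"ty":-0.9,"tz":0,"rx":0,"ry":0,"rz":8.3,"gripper":-1}
    - {"tx":-1.47,"ty":-0.7,"tz":0,"rx":0,"ry":0,"rz":8.3,"gripper":-1}
    - {"tx":-1.56,"ty":-0.48,"tz":0,"rx":0,"ry":0,"rz":8.3,"gripper":-1}
    - {"tx":-1.61,"ty":-0.25,"tz":0,"rx":0,"ry":0,"rz":8.3,"gripper":-1}
    - {"tx":-1.63,"ty":-0.02,"tz":0,"rx":0,"ry":0,"rz":8.3,"gripper":-1}
    - {"tx":-1.61,"ty":0.22,"tz":0,"rx":0,"ry":0,"rz":8.3,"gripper":-1}

```text
clock: 26.3
eef_pos: [518.5, 143.8, 143.0]
tcp_rot: [3.141, -0.0, 1.738]
contact_force: [0.2, 0.4, -2.1]
opening: 0.172
```

move_arm:
  increments:
    - {"tx":-1.56,"ty":0.45,"tz":0,"rx":0,"ry":0,"rz":8.3,"gripper":-1}
    - {"tx":-1.48,"ty":0.67,"tz":0,"rx":0,"ry":0,"rz":8.3,"gripper":-1}
    - {"tx":-1.37,"ty":0.88,"tz":0,"rx":0,"ry":0,"rz":8.3,"gripper":-1}
    - {"tx":-1.23,"ty":1.07,"tz":0,"rx":0,"ry":0,"rz":8.3,"gripper":-1}
    - {"tx":-1.06,"ty":1.23,"tz":0,"rx":0,"ry":0,"rz":8.3,"gripper":-1}
    - {"tx":-0.87,"ty":1.37,"tz":0,"rx":0,"ry":0,"rz":8.3,"gripper":-1}
    - {"tx":-0.67,"ty":1.49,"tz":0,"rx":0,"ry":0,"rz":8.3,"gripper":-1}
    - {"tx":-0.45,"ty":1.57,"tz":0,"rx":0,"ry":0,"rz":8.3,"gripper":-1}
    - {"tx":-0.21,"ty":1.62,"tz":0,"rx":0,"ry":0,"rz":8.3,"gripper":-1}
    - {"tx":0.02,"ty":1.63,"tz":0,"rx":0,"ry":0,"rz":8.3,"gripper":-1}
    - {"tx":0.25,"ty":1.61,"tz":0,"rx":0,"ry":0,"rz":8.3,"gripper":-1}
    - {"tx":0.49,"ty":1.55,"tz":0,"rx":0,"ry":0,"rz":8.3,"gripper":-1}

```text
clock: 27.5
eef_pos: [604.0, -31.9, 143.0]
tcp_rot: [3.142, -0.001, -0.001]
contact_force: [-0.8, 0.3, -3.4]
opening: 0.168
```

move_arm:
  increments:
    - {"tx":0,"ty":0,"tz":0,"rx":0,"ry":0,"rz":0,"gripper":-1}
    - {"tx":0,"ty":0,"tz":0,"rx":0,"ry":0,"rz":0,"gripper":-1}
    - {"tx":0,"ty":0,"tz":0,"rx":0,"ry":0,"rz":0,"gripper":-1}
    - {"tx":0,"ty":0,"tz":0,"rx":0,"ry":0,"rz":0,"gripper":-1}

```text
clock: 27.9
eef_pos: [603.4, -30.6, 142.3]
tcp_rot: [-3.141, 0.0, 0.007]
contact_force: [-0.4, -0.1, -2.6]
opening: 0.169
```

```bash
python3 - <<'E'
from h import *
p,d,m,P=held(142,605,-31,"side")
for b in blobs(P,d>0,94,108,(560,660,-235,-65),5): print("rib in pocket",rect(b[:,:2]),b.mean(0).round(1))
E
```

```text
tcp [603.5 -30.6 142.3] [-3.142  0.     0.007] F [ 0.1  0.5 -2. ] open 0.171
part 250 (array([600.3, -29.8]), 152.3, 34.8, np.float64(0.004)) [581.9 -35.  134.9]
rib in pocket (array([ 601.8, -111.5]), 59.8, 17.1, np.float64(0.026)) [ 599.4 -111.8  102.4]
rib in pocket (array([ 602.3, -190. ]), 59.2, 16.4, np.float64(0.019)) [ 599.2 -191.6  102.6]
```

move_arm:
  increments:
    - {"tx":0.15,"ty":0.07,"tz":2,"rx":0,"ry":0,"rz":0,"gripper":-1}
    - {"tx":0,"ty":0,"tz":2.3,"rx":0,"ry":0,"rz":0,"gripper":-1}
    - {"tx":0,"ty":0,"tz":0.3,"rx":0,"ry":0,"rz":0,"gripper":-1}
    - {"tx":0,"ty":0,"tz":0,"rx":0,"ry":0,"rz":0,"gripper":-1}
    - {"tx":0,"ty":0,"tz":0,"rx":0,"ry":0,"rz":0,"gripper":-1}
    - {"tx":0,"ty":0,"tz":0,"rx":0,"ry":0,"rz":0,"gripper":-1}

```text
clock: 28.55
eef_pos: [606.1, -31.9, 97.4]
tcp_rot: [3.141, -0.002, 0.005]
contact_force: [0.5, -0.3, -3.4]
opening: 0.168
```

move_arm:
  increments:
    - {"tx":-0.05,"ty":-0.06,"tz":0.4,"rx":0,"ry":0,"rz":0,"gripper":-1}
    - {"tx":0,"ty":0,"tz":0.3,"rx":0,"ry":0,"rz":0,"gripper":-1}
    - {"tx":0,"ty":0,"tz":0.2,"rx":0,"ry":0,"rz":0,"gripper":-1}
    - {"tx":0,"ty":0,"tz":0.2,"rx":0,"ry":0,"rz":0,"gripper":-1}
    - {"tx":0,"ty":0,"tz":0.2,"rx":0,"ry":0,"rz":0,"gripper":-1}
    - {"tx":0,"ty":0,"tz":0,"rx":0,"ry":0,"rz":0,"gripper":-1}
    - {"tx":0,"ty":0,"tz":0,"rx":0,"ry":0,"rz":0,"gripper":-1}

```text
clock: 29.25
eef_pos: [604.8, -31.3, 84.1]
tcp_rot: [-3.142, 0.0, 0.005]
contact_force: [-4.9, -1.1, 7.8]
opening: 0.169
```

move_arm:
  increments:
    - {"tx":0,"ty":0,"tz":0,"rx":0,"ry":0,"rz":0,"gripper":0}
    - {"tx":0,"ty":0,"tz":0,"rx":0,"ry":0,"rz":0,"gripper":0}
    - {"tx":0,"ty":0,"tz":0,"rx":0,"ry":0,"rz":0,"gripper":0}
    - {"tx":0,"ty":0,"tz":-2,"rx":0,"ry":0,"rz":0,"gripper":0}
    - {"tx":0,"ty":0,"tz":-4,"rx":0,"ry":0,"rz":0,"gripper":0}
    - {"tx":0,"ty":0,"tz":-5,"rx":0,"ry":0,"rz":0,"gripper":0}
    - {"tx":0,"ty":0,"tz":0,"rx":0,"ry":0,"rz":0,"gripper":0}
    - {"tx":0,"ty":0,"tz":0,"rx":0,"ry":0,"rz":0,"gripper":0}

```text
clock: 30.05
eef_pos: [605.6, -31.4, 194.5]
tcp_rot: [3.141, -0.003, 0.005]
contact_force: [-0.1, 0.6, -0.9]
opening: 0.499
```

```bash
python3 plan.py 0 "(438.5,18.8,190,1.504),(438.5,18.8,140,None,45)"
```

```text
at [605.6, -31.4, 194.5] 0.005 t 30.1 q6 1.51
[{"tx":-1.52,"ty":-0.46,"tz":0.04,"rx":0,"ry":0,"rz":-7.8,"gripper":0},{"tx":-1.44,"ty":-0.67,"tz":0.04,"rx":0,"ry":0,"rz":-7.8,"gripper":0},{"tx":-1.34,"ty":-0.85,"tz":0.04,"rx":0,"ry":0,"rz":-7.8,"gripper":0},{"tx":-1.21,"ty":-1.03,"tz":0.04,"rx":0,"ry":0,"rz":-7.8,"gripper":0},{"tx":-1.06,"ty":-1.18,"tz":0.04,"rx":0,"ry":0,"rz":-7.8,"gripper":0},{"tx":-0.88,"ty":-1.32,"tz":0.04,"rx":0,"ry":0,"rz":-7.8,"gripper":0},{"tx":-0.7,"ty":-1.42,"tz":0.04,"rx":0,"ry":0,"rz":-7.8,"gripper":0},{"tx":-0.5,"ty":-1.51,"tz":0.04,"rx":0,"ry":0,"rz":-7.8,"gripper":0},{"tx":-0.29,"ty":-1.56,"tz":0.04,"rx":0,"ry":0,"rz":-7.8,"gripper":0},{"tx":-0.08,"ty":-1.58,"tz":0.05,"rx":0,"ry":0,"rz":-7.8,"gripper":0},{"tx":0.14,"ty":-1.58,"tz":0.04,"rx":0,"ry":0,"rz":-7.9,"gripper":0},{"tx":0,"ty":0,"tz":2.5,"rx":0,"ry":0,"rz":-0,"gripper":0}]
[{"tx":0,"ty":0,"tz":2.5,"rx":0,"ry":0,"rz":-0,"gripper":0}]
```

move_arm:
  increments:
    - {"tx":-1.52,"ty":-0.46,"tz":0.04,"rx":0,"ry":0,"rz":-7.8,"gripper":0}
    - {"tx":-1.44,"ty":-0.67,"tz":0.04,"rx":0,"ry":0,"rz":-7.8,"gripper":0}
    - {"tx":-1.34,"ty":-0.85,"tz":0.04,"rx":0,"ry":0,"rz":-7.8,"gripper":0}
    - {"tx":-1.21,"ty":-1.03,"tz":0.04,"rx":0,"ry":0,"rz":-7.8,"gripper":0}
    - {"tx":-1.06,"ty":-1.18,"tz":0.04,"rx":0,"ry":0,"rz":-7.8,"gripper":0}
    - {"tx":-0.88,"ty":-1.32,"tz":0.04,"rx":0,"ry":0,"rz":-7.8,"gripper":0}
    - {"tx":-0.7,"ty":-1.42,"tz":0.04,"rx":0,"ry":0,"rz":-7.8,"gripper":0}
    - {"tx":-0.5,"ty":-1.51,"tz":0.04,"rx":0,"ry":0,"rz":-7.8,"gripper":0}
    - {"tx":-0.29,"ty":-1.56,"tz":0.04,"rx":0,"ry":0,"rz":-7.8,"gripper":0}
    - {"tx":-0.08,"ty":-1.58,"tz":0.05,"rx":0,"ry":0,"rz":-7.8,"gripper":0}
    - {"tx":0.14,"ty":-1.58,"tz":0.04,"rx":0,"ry":0,"rz":-7.9,"gripper":0}
    - {"tx":0,"ty":0,"tz":2.5,"rx":0,"ry":0,"rz":0,"gripper":0}

```text
clock: 31.25
eef_pos: [436.7, 19.2, 164.0]
tcp_rot: [3.14, -0.0, 1.51]
contact_force: [0.7, 0.4, -0.1]
opening: 0.502
```

move_arm:
  increments:
    - {"tx":0,"ty":0,"tz":2.5,"rx":0,"ry":0,"rz":0,"gripper":0}
    - {"tx":0,"ty":0,"tz":0,"rx":0,"ry":0,"rz":0,"gripper":0}
    - {"tx":0,"ty":0,"tz":0,"rx":0,"ry":0,"rz":0,"gripper":0}
    - {"tx":0,"ty":0,"tz":0,"rx":0,"ry":0,"rz":0,"gripper":0}
    - {"tx":0,"ty":0,"tz":0,"rx":0,"ry":0,"rz":0,"gripper":0}

```text
clock: 31.75
eef_pos: [438.3, 18.8, 139.5]
tcp_rot: [3.14, -0.0, 1.504]
contact_force: [0.9, 0.1, -0.1]
opening: 0.5
```

```bash
python3 - <<'E'
from h import *
p,d,m=grab("side");P=cloud(m,d)
for b in blobs(P,d>0,94,108,(560,660,-235,0),5): print("rib in pocket",rect(b[:,:2]),b.mean(0).round(1))
for b in blobs(P,d>0,100,118,(380,500,-180,80),5): print("grip side",rect(b[:,:2]),b.mean(0).round(1))
p,d,m=grab("top");P=cloud(m,d); save("t5.png",cv2.resize(p[150:270,290:450],None,fx=5,fy=5,interpolation=cv2.INTER_CUBIC)); np.savez("top5.npz",p=p,d=d)
for b in blobs(P,d>0,94,108,(560,660,-235,0),5): print("rib in pocket top",rect(b[:,:2]),b.mean(0).round(1))
E
python3 plan.py 0 "(438.5,18.8,91,None,30)"
```

```text
rib in pocket (array([600.8, -29.9]), 59.6, 17.9, np.float64(-0.007)) [598.6 -31.6 102.5]
rib in pocket (array([ 604.1, -111. ]), 61.8, 16.1, np.float64(0.024)) [ 599.9 -111.8  102.7]
rib in pocket (array([ 602. , -190.4]), 65.0, 15.9, np.float64(0.004)) [ 598.7 -191.5  102.6]
grip side (array([437.5,  19.2]), 18.9, 17.2, np.float64(-0.008)) [434.4  18.6 110.8]
grip side (array([431.8, -26. ]), 15.0, 12.0, np.float64(-0.588)) [430.  -27.2 110. ]
grip side (array([428.6, -69.9]), 17.9, 16.3, np.float64(-1.35)) [427.9 -71.1 109.7]
grip side (array([ 426.6, -113.6]), 17.5, 16.4, np.float64(1.176)) [ 424.5 -115.6  110.3]
rib in pocket top (array([603.5, -32.3]), 58.0, 15.8, np.float64(-0.02)) [604.1 -33.7 103.5]
rib in pocket top (array([ 604.7, -113.9]), 57.7, 16.0, np.float64(-0.033)) [ 603.  -112.3  103.5]
rib in pocket top (array([ 603.3, -192.5]), 58.2, 16.5, np.float64(-0.024)) [ 603.6 -192.   103.7]
at [438.1, 18.9, 139.4] 1.504 t 31.9 q6 0.11
[{"tx":-0,"ty":0.02,"tz":2.42,"rx":0,"ry":0,"rz":-0,"gripper":0},{"tx":-0,"ty":0.02,"tz":2.42,"rx":0,"ry":0,"rz":-0,"gripper":0}]
```

View pics/t5.png

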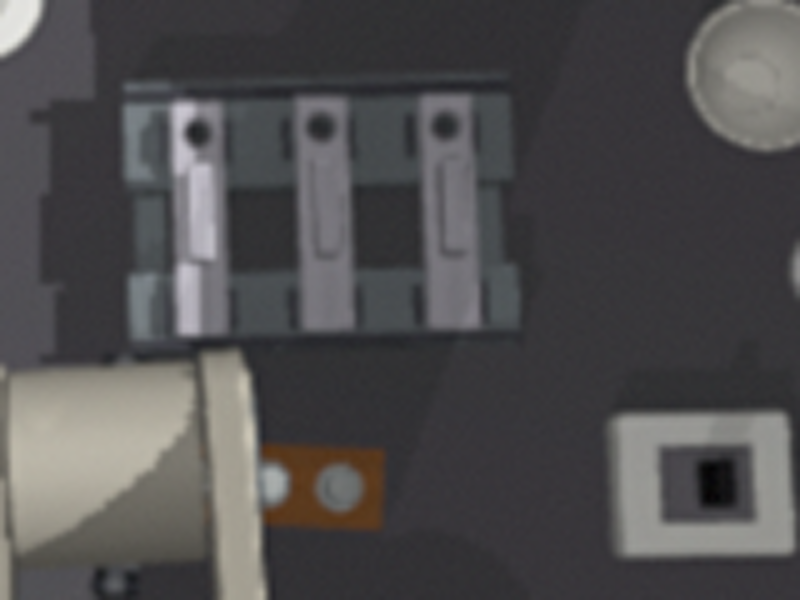

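All three bars lie in their pockets, with the holes showing dark at (199,132), (321,126) and (445,125). Now I'll compute the hole centres and grip the first pin.

```bash
cat > hole.py <<'E'
from h import *
def dark(p,m,row,col,z,w=3):
    g=cv2.cvtColor(p,cv2.COLOR_RGB2GRAY)
    r0,c0=int(round(row)),int(round(col)); q=g[r0-w:r0+w+1,c0-w:c0+w+1].astype(float); q=np.clip(np.percentile(q,60)-q,0,None); q[q<q.max()*.35]=0
    v,u=np.mgrid[-w:w+1,-w:w+1]
    return np.round(back(m,r0+(q*v).sum()/q.sum(),c0+(q*u).sum()/q.sum(),z)[:2],1)
E
python3 - <<'E'
from hole import *
p=np.load("top5.npz")["p"]; m=r.camera_model("top")
for x,y in((199,132),(321,126),(445,125)): print(dark(p,m,150+y/5,290+x/5,77))
E
```

```text
[658.5 -33. ]
[ 660.4 -112.2]
[ 659.5 -191.6]
```

move_arm:
  increments:
    - {"tx":0,"ty":0.02,"tz":2.4,"rx":0,"ry":0,"rz":0,"gripper":0}
    - {"tx":0,"ty":0,"tz":2.4,"rx":0,"ry":0,"rz":0,"gripper":0}
    - {"tx":0,"ty":0,"tz":0,"rx":0,"ry":0,"rz":0,"gripper":0}
    - {"tx":0,"ty":0,"tz":0,"rx":0,"ry":0,"rz":0,"gripper":-1}
    - {"tx":0,"ty":0,"tz":0,"rx":0,"ry":0,"rz":0,"gripper":-1}
    - {"tx":0,"ty":0,"tz":0,"rx":0,"ry":0,"rz":0,"gripper":-1}
    - {"tx":0,"ty":0,"tz":0,"rx":0,"ry":0,"rz":0,"gripper":-1}
    - {"tx":0,"ty":0,"tz":0,"rx":0,"ry":0,"rz":0,"gripper":-1}

```text
clock: 32.65
eef_pos: [438.6, 18.9, 91.8]
tcp_rot: [3.14, -0.0, 1.504]
contact_force: [-0.7, -0.9, 8.4]
opening: 0.212
```

```bash
python3 plan.py -1 "(438.5,18.8,190,None,40),(659.5,-32,185,0.006)"
```

```text
at [438.6, 18.9, 91.8] 1.504 t 32.6 q6 0.11
[{"tx":-0,"ty":-0,"tz":-3.27,"rx":0,"ry":0,"rz":-0,"gripper":-1},{"tx":-0,"ty":-0.01,"tz":-3.28,"rx":0,"ry":0,"rz":-0,"gripper":-1},{"tx":-0.01,"ty":-0,"tz":-3.27,"rx":0,"ry":0,"rz":-0,"gripper":-1},{"tx":-0.33,"ty":2.04,"tz":0.05,"rx":0,"ry":0,"rz":7.8,"gripper":-1},{"tx":-0.05,"ty":2.06,"tz":0.04,"rx":0,"ry":0,"rz":7.8,"gripper":-1},{"tx":0.23,"ty":2.05,"tz":0.05,"rx":0,"ry":0,"rz":7.8,"gripper":-1},{"tx":0.51,"ty":2,"tz":0.04,"rx":0,"ry":0,"rz":7.8,"gripper":-1},{"tx":0.77,"ty":1.91,"tz":0.05,"rx":0,"ry":0,"rz":7.8,"gripper":-1},{"tx":1.03,"ty":1.79,"tz":0.04,"rx":0,"ry":0,"rz":7.8,"gripper":-1},{"tx":1.26,"ty":1.63,"tz":0.05,"rx":0,"ry":0,"rz":7.8,"gripper":-1},{"tx":1.47,"ty":1.44,"tz":0.04,"rx":0,"ry":0,"rz":7.8,"gripper":-1},{"tx":1.65,"ty":1.23,"tz":0.05,"rx":0,"ry":0,"rz":7.8,"gripper":-1}]
[{"tx":1.8,"ty":1,"tz":0.04,"rx":0,"ry":0,"rz":7.8,"gripper":-1},{"tx":1.92,"ty":0.74,"tz":0.05,"rx":0,"ry":0,"rz":7.8,"gripper":-1}]
```

move_arm:
  increments:
    - {"tx":0,"ty":0,"tz":-3.3,"rx":0,"ry":0,"rz":0,"gripper":-1}
    - {"tx":0,"ty":0,"tz":-3.3,"rx":0,"ry":0,"rz":0,"gripper":-1}
    - {"tx":0,"ty":0,"tz":-3.3,"rx":0,"ry":0,"rz":0,"gripper":-1}
    - {"tx":-0.33,"ty":2.04,"tz":0.05,"rx":0,"ry":0,"rz":7.8,"gripper":-1}
    - {"tx":-0.05,"ty":2.06,"tz":0.04,"rx":0,"ry":0,"rz":7.8,"gripper":-1}
    - {"tx":0.23,"ty":2.05,"tz":0.05,"rx":0,"ry":0,"rz":7.8,"gripper":-1}
    - {"tx":0.51,"ty":2,"tz":0.04,"rx":0,"ry":0,"rz":7.8,"gripper":-1}
    - {"tx":0.77,"ty":1.91,"tz":0.05,"rx":0,"ry":0,"rz":7.8,"gripper":-1}
    - {"tx":1.03,"ty":1.79,"tz":0.04,"rx":0,"ry":0,"rz":7.8,"gripper":-1}
    - {"tx":1.26,"ty":1.63,"tz":0.05,"rx":0,"ry":0,"rz":7.8,"gripper":-1}
    - {"tx":1.47,"ty":1.44,"tz":0.04,"rx":0,"ry":0,"rz":7.8,"gripper":-1}
    - {"tx":1.65,"ty":1.23,"tz":0.05,"rx":0,"ry":0,"rz":7.8,"gripper":-1}

```text
clock: 33.85
eef_pos: [619.3, -22.9, 185.9]
tcp_rot: [3.142, -0.0, 0.274]
contact_force: [-0.1, 0.9, -0.3]
opening: 0.211
```

move_arm:
  increments:
    - {"tx":1.8,"ty":1,"tz":0.04,"rx":0,"ry":0,"rz":7.8,"gripper":-1}
    - {"tx":1.92,"ty":0.74,"tz":0.05,"rx":0,"ry":0,"rz":7.8,"gripper":-1}
    - {"tx":0,"ty":0,"tz":0,"rx":0,"ry":0,"rz":0,"gripper":-1}
    - {"tx":0,"ty":0,"tz":3,"rx":0,"ry":0,"rz":0,"gripper":-1}
    - {"tx":0,"ty":0,"tz":0,"rx":0,"ry":0,"rz":0,"gripper":-1}
    - {"tx":0,"ty":0,"tz":0,"rx":0,"ry":0,"rz":0,"gripper":-1}
    - {"tx":0,"ty":0,"tz":0,"rx":0,"ry":0,"rz":0,"gripper":-1}
    - {"tx":0,"ty":0,"tz":0,"rx":0,"ry":0,"rz":0,"gripper":-1}

```text
clock: 34.65
eef_pos: [659.2, -31.9, 156.1]
tcp_rot: [3.142, -0.002, 0.008]
contact_force: [-0.6, -0.6, -1.6]
opening: 0.214
```

```bash
python3 - <<'E'
from h import *
p,d,m,P=held(0,0,0,"side"); z=r.sense()["eef_pos"][2]
for b in blobs(P,d>0,z-62,z-18,(620,700,-60,0),5): print("pin shaft",rect(b[:,:2]),b.mean(0).round(1))
rr,cc=proj(m,np.array([659.,-32,100.])); rr,cc=int(rr),int(cc)
save("s6.png",cv2.resize(p[rr-45:rr+45,cc-60:cc+60],None,fx=6,fy=6,interpolation=cv2.INTER_CUBIC))
E
python3 plan.py -1 "(659,-31.6,140)"
```

```text
tcp [659.2 -31.9 155.9] [ 3.142e+00 -2.000e-03  7.000e-03] F [ 0.4 -0.2 -1.1] open 0.212
pin shaft (array([654.5, -32.7]), 10.9, 9.8, np.float64(-0.889)) [655.3 -32.2 119.7]
pin shaft (array([627.2, -29.7]), 18.9, 12.0, np.float64(1.376)) [625.9 -31.5 102.6]
at [659.2, -31.9, 155.9] 0.007 t 34.7 q6 1.51
[{"tx":-0.02,"ty":-0.03,"tz":1.59,"rx":0,"ry":0,"rz":-0,"gripper":-1}]
```

View pics/s6.png

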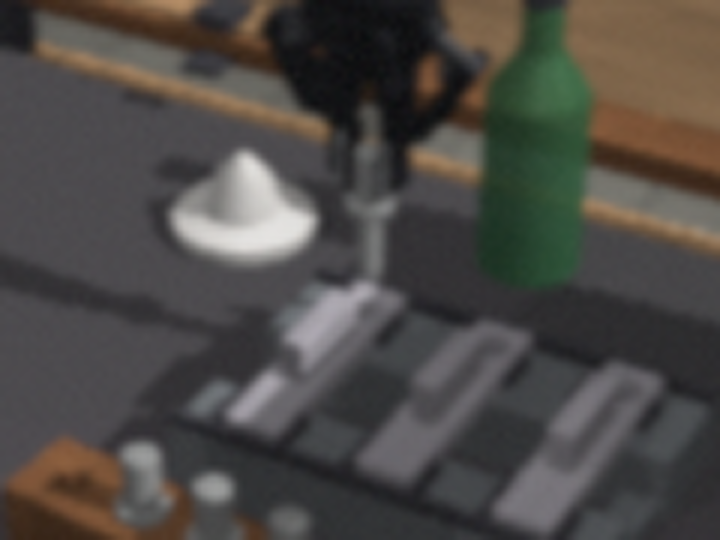

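The pin hangs straight at crop (370,240), above the first bar's hole. I'll lower it in stages while watching the force.

move_arm:
  increments:
    - {"tx":0,"ty":-0.02,"tz":1,"rx":0,"ry":0,"rz":0,"gripper":-1}
    - {"tx":0,"ty":0,"tz":0.7,"rx":0,"ry":0,"rz":0,"gripper":-1}
    - {"tx":0,"ty":0,"tz":0.5,"rx":0,"ry":0,"rz":0,"gripper":-1}
    - {"tx":0,"ty":0,"tz":0.5,"rx":0,"ry":0,"rz":0,"gripper":-1}
    - {"tx":0,"ty":0,"tz":0,"rx":0,"ry":0,"rz":0,"gripper":-1}
    - {"tx":0,"ty":0,"tz":0,"rx":0,"ry":0,"rz":0,"gripper":-1}

```text
clock: 35.3
eef_pos: [658.7, -31.7, 127.5]
tcp_rot: [-3.142, 0.0, 0.007]
contact_force: [0.9, 0.2, -1.1]
opening: 0.213
```

move_arm:
  increments:
    - {"tx":0,"ty":0,"tz":0.5,"rx":0,"ry":0,"rz":0,"gripper":-1}
    - {"tx":0,"ty":0,"tz":0.5,"rx":0,"ry":0,"rz":0,"gripper":-1}
    - {"tx":0,"ty":0,"tz":0.5,"rx":0,"ry":0,"rz":0,"gripper":-1}
    - {"tx":0,"ty":0,"tz":0.5,"rx":0,"ry":0,"rz":0,"gripper":-1}
    - {"tx":0,"ty":0,"tz":0.5,"rx":0,"ry":0,"rz":0,"gripper":-1}
    - {"tx":0,"ty":0,"tz":0.5,"rx":0,"ry":0,"rz":0,"gripper":-1}
    - {"tx":0,"ty":0,"tz":0.4,"rx":0,"ry":0,"rz":0,"gripper":-1}
    - {"tx":0,"ty":0,"tz":0.3,"rx":0,"ry":0,"rz":0,"gripper":-1}
    - {"tx":0,"ty":0,"tz":0.2,"rx":0,"ry":0,"rz":0,"gripper":-1}
    - {"tx":0,"ty":0,"tz":0,"rx":0,"ry":0,"rz":0,"gripper":-1}
    - {"tx":0,"ty":0,"tz":0,"rx":0,"ry":0,"rz":0,"gripper":-1}

```text
clock: 36.4
eef_pos: [658.7, -31.6, 88.9]
tcp_rot: [-3.141, -0.0, 0.007]
contact_force: [-1.5, 3.4, 3.3]
opening: 0.214
```

move_arm:
  increments:
    - {"tx":0,"ty":0,"tz":0,"rx":0,"ry":0,"rz":0,"gripper":0}
    - {"tx":0,"ty":0,"tz":0,"rx":0,"ry":0,"rz":0,"gripper":0}
    - {"tx":0,"ty":0,"tz":0,"rx":0,"ry":0,"rz":0,"gripper":0}
    - {"tx":0,"ty":0,"tz":-2,"rx":0,"ry":0,"rz":0,"gripper":0}
    - {"tx":0,"ty":0,"tz":-4,"rx":0,"ry":0,"rz":0,"gripper":0}
    - {"tx":0,"ty":0,"tz":-4,"rx":0,"ry":0,"rz":0,"gripper":0}
    - {"tx":0,"ty":0,"tz":0,"rx":0,"ry":0,"rz":0,"gripper":0}
    - {"tx":0,"ty":0,"tz":0,"rx":0,"ry":0,"rz":0,"gripper":0}

```text
clock: 37.2
eef_pos: [659.4, -32.0, 189.8]
tcp_rot: [3.141, -0.002, 0.007]
contact_force: [-0.3, 0.2, -0.3]
opening: 0.5
```

```bash
python3 - <<'E'
from h import *
p,d,m,P=held(0,0,0,"side")
for b in blobs(P,d>0,84,125,(640,690,-60,0),4): print("pin in s1 (top should be 114)",rect(b[:,:2]),b.mean(0).round(1),b[:,2].max().round(1))
for b in blobs(P,d>0,94,108,(560,640,-235,0),5): print("rib in pocket",rect(b[:,:2]),b.mean(0).round(1))
for b in blobs(P,d>0,100,118,(380,500,-180,80),5): print("grip side",rect(b[:,:2]))
E
python3 plan.py 0 "(436,-26.3,180,1.504),(436,-26.3,140,None,45)"
```

```text
tcp [658.4 -31.9 188.3] [3.141 0.    0.007] F [-0.1  0.4 -0.1] open 0.499
pin in s1 (top should be 114) (array([658.2, -30.5]), 23.2, 20.0, np.float64(0.758)) [654.3 -32.8 103.2] 117.0
rib in pocket (array([601.9, -30.4]), 62.6, 17.7, np.float64(0.008)) [598.4 -31.7 102.3]
rib in pocket (array([ 602.3, -110. ]), 59.2, 16.2, np.float64(0.027)) [ 599.8 -111.5  102.6]
rib in pocket (array([ 603.1, -190.3]), 61.7, 15.4, np.float64(0.008)) [ 599.6 -191.7  102.8]
grip side (array([433.8, -27.4]), 20.4, 13.2, np.float64(-0.444))
grip side (array([428.4, -72.8]), 18.8, 8.8, np.float64(-0.819))
grip side (array([ 427.7, -115.9]), 20.8, 14.3, np.float64(-0.63))
at [658.4, -31.9, 188.3] 0.007 t 37.2 q6 1.51
[{"tx":-2.02,"ty":-0.06,"tz":0.08,"rx":0,"ry":0,"rz":-7.8,"gripper":0},{"tx":-1.99,"ty":-0.34,"tz":0.08,"rx":0,"ry":0,"rz":-7.8,"gripper":0},{"tx":-1.93,"ty":-0.61,"tz":0.07,"rx":0,"ry":0,"rz":-7.8,"gripper":0},{"tx":-1.83,"ty":-0.86,"tz":0.08,"rx":0,"ry":0,"rz":-7.8,"gripper":0},{"tx":-1.7,"ty":-1.1,"tz":0.07,"rx":0,"ry":0,"rz":-7.8,"gripper":0},{"tx":-1.53,"ty":-1.32,"tz":0.08,"rx":0,"ry":0,"rz":-7.8,"gripper":0},{"tx":-1.34,"ty":-1.52,"tz":0.07,"rx":0,"ry":0,"rz":-7.8,"gripper":0},{"tx":-1.12,"ty":-1.69,"tz":0.08,"rx":0,"ry":0,"rz":-7.8,"gripper":0},{"tx":-0.88,"ty":-1.82,"tz":0.07,"rx":0,"ry":0,"rz":-7.8,"gripper":0},{"tx":-0.62,"ty":-1.92,"tz":0.08,"rx":0,"ry":0,"rz":-7.8,"gripper":0},{"tx":-0.35,"ty":-1.99,"tz":0.07,"rx":0,"ry":0,"rz":-7.8,"gripper":0},{"tx":0,"ty":-0,"tz":4,"rx":0,"ry":0,"rz":-0,"gripper":0}]
```

move_arm:
  increments:
    - {"tx":-2.02,"ty":-0.06,"tz":0.08,"rx":0,"ry":0,"rz":-7.8,"gripper":0}
    - {"tx":-1.99,"ty":-0.34,"tz":0.08,"rx":0,"ry":0,"rz":-7.8,"gripper":0}
    - {"tx":-1.93,"ty":-0.61,"tz":0.07,"rx":0,"ry":0,"rz":-7.8,"gripper":0}
    - {"tx":-1.83,"ty":-0.86,"tz":0.08,"rx":0,"ry":0,"rz":-7.8,"gripper":0}
    - {"tx":-1.7,"ty":-1.1,"tz":0.07,"rx":0,"ry":0,"rz":-7.8,"gripper":0}
    - {"tx":-1.53,"ty":-1.32,"tz":0.08,"rx":0,"ry":0,"rz":-7.8,"gripper":0}
    - {"tx":-1.34,"ty":-1.52,"tz":0.07,"rx":0,"ry":0,"rz":-7.8,"gripper":0}
    - {"tx":-1.12,"ty":-1.69,"tz":0.08,"rx":0,"ry":0,"rz":-7.8,"gripper":0}
    - {"tx":-0.88,"ty":-1.82,"tz":0.07,"rx":0,"ry":0,"rz":-7.8,"gripper":0}
    - {"tx":-0.62,"ty":-1.92,"tz":0.08,"rx":0,"ry":0,"rz":-7.8,"gripper":0}
    - {"tx":-0.35,"ty":-1.99,"tz":0.07,"rx":0,"ry":0,"rz":-7.8,"gripper":0}
    - {"tx":0,"ty":0,"tz":4,"rx":0,"ry":0,"rz":0,"gripper":0}

```text
clock: 38.45
eef_pos: [436.3, -26.3, 142.0]
tcp_rot: [3.137, 0.0, 1.509]
contact_force: [1.0, 0.2, -0.8]
opening: 0.499
```

move_arm:
  increments:
    - {"tx":0,"ty":0,"tz":0,"rx":0,"ry":0,"rz":0,"gripper":0}
    - {"tx":0,"ty":0,"tz":0,"rx":0,"ry":0,"rz":0,"gripper":0}
    - {"tx":0,"ty":0,"tz":0,"rx":0,"ry":0,"rz":0,"gripper":0}
    - {"tx":0,"ty":0,"tz":0,"rx":0,"ry":0,"rz":0,"gripper":0}

```text
clock: 38.85
eef_pos: [437.3, -26.2, 141.3]
tcp_rot: [3.14, 0.0, 1.504]
contact_force: [-0.3, 0.7, -0.2]
opening: 0.501
```

```bash
python3 plan.py 0 "(436,-26.3,91.3,None,30)"
```

```text
at [437.3, -26.2, 141.3] 1.504 t 38.9 q6 0.0
[{"tx":-0.01,"ty":-0.06,"tz":2.5,"rx":0,"ry":0,"rz":-0,"gripper":0},{"tx":-0.01,"ty":-0.07,"tz":2.5,"rx":0,"ry":0,"rz":-0,"gripper":0}]
```

move_arm:
  increments:
    - {"tx":0,"ty":-0.06,"tz":2.5,"rx":0,"ry":0,"rz":0,"gripper":0}
    - {"tx":0,"ty":-0.07,"tz":2.5,"rx":0,"ry":0,"rz":0,"gripper":0}
    - {"tx":0,"ty":0,"tz":0,"rx":0,"ry":0,"rz":0,"gripper":0}
    - {"tx":0,"ty":0,"tz":0,"rx":0,"ry":0,"rz":0,"gripper":-1}
    - {"tx":0,"ty":0,"tz":0,"rx":0,"ry":0,"rz":0,"gripper":-1}
    - {"tx":0,"ty":0,"tz":0,"rx":0,"ry":0,"rz":0,"gripper":-1}
    - {"tx":0,"ty":0,"tz":0,"rx":0,"ry":0,"rz":0,"gripper":-1}
    - {"tx":0,"ty":0,"tz":0,"rx":0,"ry":0,"rz":0,"gripper":-1}

```text
clock: 39.65
eef_pos: [436.1, -26.1, 91.6]
tcp_rot: [3.139, 0.0, 1.504]
contact_force: [-0.7, 1.3, 8.0]
opening: 0.215
```

```bash
python3 plan.py -1 "(436,-26.3,190,None,40),(659.8,-111.5,185,0.006)"
```

```text
at [436.1, -26.1, 91.6] 1.504 t 39.6 q6 0.0
[{"tx":-0.01,"ty":-0,"tz":-3.28,"rx":0,"ry":0,"rz":-0,"gripper":-1},{"tx":-0,"ty":-0,"tz":-3.28,"rx":0,"ry":0,"rz":-0,"gripper":-1},{"tx":-0.01,"ty":-0.01,"tz":-3.28,"rx":0,"ry":0,"rz":-0,"gripper":-1},{"tx":-0.64,"ty":2.08,"tz":0.05,"rx":0,"ry":0,"rz":7.8,"gripper":-1},{"tx":-0.35,"ty":2.15,"tz":0.05,"rx":0,"ry":0,"rz":7.8,"gripper":-1},{"tx":-0.05,"ty":2.18,"tz":0.04,"rx":0,"ry":0,"rz":7.8,"gripper":-1},{"tx":0.24,"ty":2.16,"tz":0.05,"rx":0,"ry":0,"rz":7.8,"gripper":-1},{"tx":0.53,"ty":2.11,"tz":0.04,"rx":0,"ry":0,"rz":7.8,"gripper":-1},{"tx":0.81,"ty":2.02,"tz":0.05,"rx":0,"ry":0,"rz":7.8,"gripper":-1},{"tx":1.08,"ty":1.89,"tz":0.04,"rx":0,"ry":0,"rz":7.8,"gripper":-1},{"tx":1.33,"ty":1.73,"tz":0.05,"rx":0,"ry":0,"rz":7.8,"gripper":-1},{"tx":1.55,"ty":1.53,"tz":0.04,"rx":0,"ry":0,"rz":7.8,"gripper":-1}]
[{"tx":1.74,"ty":1.3,"tz":0.05,"rx":0,"ry":0,"rz":7.8,"gripper":-1},{"tx":1.91,"ty":1.05,"tz":0.04,"rx":0,"ry":0,"rz":7.9,"gripper":-1}]
```

move_arm:
  increments:
    - {"tx":0,"ty":0,"tz":-3.3,"rx":0,"ry":0,"rz":0,"gripper":-1}
    - {"tx":0,"ty":0,"tz":-3.3,"rx":0,"ry":0,"rz":0,"gripper":-1}
    - {"tx":0,"ty":0,"tz":-3.3,"rx":0,"ry":0,"rz":0,"gripper":-1}
    - {"tx":-0.64,"ty":2.08,"tz":0.05,"rx":0,"ry":0,"rz":7.8,"gripper":-1}
    - {"tx":-0.35,"ty":2.15,"tz":0.05,"rx":0,"ry":0,"rz":7.8,"gripper":-1}
    - {"tx":-0.05,"ty":2.18,"tz":0.04,"rx":0,"ry":0,"rz":7.8,"gripper":-1}
    - {"tx":0.24,"ty":2.16,"tz":0.05,"rx":0,"ry":0,"rz":7.8,"gripper":-1}
    - {"tx":0.53,"ty":2.11,"tz":0.04,"rx":0,"ry":0,"rz":7.8,"gripper":-1}
    - {"tx":0.81,"ty":2.02,"tz":0.05,"rx":0,"ry":0,"rz":7.8,"gripper":-1}
    - {"tx":1.08,"ty":1.89,"tz":0.04,"rx":0,"ry":0,"rz":7.8,"gripper":-1}
    - {"tx":1.33,"ty":1.73,"tz":0.05,"rx":0,"ry":0,"rz":7.8,"gripper":-1}
    - {"tx":1.55,"ty":1.53,"tz":0.04,"rx":0,"ry":0,"rz":7.8,"gripper":-1}

```text
clock: 40.85
eef_pos: [618.9, -96.2, 185.7]
tcp_rot: [3.141, -0.0, 0.274]
contact_force: [0.7, -0.2, -1.1]
opening: 0.214
```

move_arm:
  increments:
    - {"tx":1.74,"ty":1.3,"tz":0.05,"rx":0,"ry":0,"rz":7.8,"gripper":-1}
    - {"tx":1.91,"ty":1.05,"tz":0.04,"rx":0,"ry":0,"rz":7.9,"gripper":-1}
    - {"tx":0,"ty":0,"tz":0,"rx":0,"ry":0,"rz":0,"gripper":-1}
    - {"tx":0,"ty":0,"tz":3,"rx":0,"ry":0,"rz":0,"gripper":-1}
    - {"tx":0,"ty":0,"tz":0,"rx":0,"ry":0,"rz":0,"gripper":-1}
    - {"tx":0,"ty":0,"tz":0,"rx":0,"ry":0,"rz":0,"gripper":-1}
    - {"tx":0,"ty":0,"tz":0,"rx":0,"ry":0,"rz":0,"gripper":-1}
    - {"tx":0,"ty":0,"tz":0,"rx":0,"ry":0,"rz":0,"gripper":-1}

```text
clock: 41.65
eef_pos: [659.4, -111.3, 155.8]
tcp_rot: [3.141, -0.002, 0.006]
contact_force: [-0.3, 0.3, -2.4]
opening: 0.211
```

move_arm:
  increments:
    - {"tx":0.08,"ty":0,"tz":1,"rx":0,"ry":0,"rz":0,"gripper":-1}
    - {"tx":0,"ty":0,"tz":0.7,"rx":0,"ry":0,"rz":0,"gripper":-1}
    - {"tx":0,"ty":0,"tz":0.5,"rx":0,"ry":0,"rz":0,"gripper":-1}
    - {"tx":0,"ty":0,"tz":0.5,"rx":0,"ry":0,"rz":0,"gripper":-1}
    - {"tx":0,"ty":0,"tz":0,"rx":0,"ry":0,"rz":0,"gripper":-1}
    - {"tx":0,"ty":0,"tz":0,"rx":0,"ry":0,"rz":0,"gripper":-1}

```text
clock: 42.25
eef_pos: [659.7, -111.2, 127.2]
tcp_rot: [-3.142, 0.0, 0.005]
contact_force: [-0.4, -0.8, -1.6]
opening: 0.213
```

move_arm:
  increments:
    - {"tx":0,"ty":0,"tz":0.5,"rx":0,"ry":0,"rz":0,"gripper":-1}
    - {"tx":0,"ty":0,"tz":0.5,"rx":0,"ry":0,"rz":0,"gripper":-1}
    - {"tx":0,"ty":0,"tz":0.5,"rx":0,"ry":0,"rz":0,"gripper":-1}
    - {"tx":0,"ty":0,"tz":0.5,"rx":0,"ry":0,"rz":0,"gripper":-1}
    - {"tx":0,"ty":0,"tz":0.5,"rx":0,"ry":0,"rz":0,"gripper":-1}
    - {"tx":0,"ty":0,"tz":0.5,"rx":0,"ry":0,"rz":0,"gripper":-1}
    - {"tx":0,"ty":0,"tz":0.4,"rx":0,"ry":0,"rz":0,"gripper":-1}
    - {"tx":0,"ty":0,"tz":0.3,"rx":0,"ry":0,"rz":0,"gripper":-1}
    - {"tx":0,"ty":0,"tz":0.2,"rx":0,"ry":0,"rz":0,"gripper":-1}
    - {"tx":0,"ty":0,"tz":0,"rx":0,"ry":0,"rz":0,"gripper":-1}
    - {"tx":0,"ty":0,"tz":0,"rx":0,"ry":0,"rz":0,"gripper":-1}

```text
clock: 43.35
eef_pos: [659.8, -111.3, 88.8]
tcp_rot: [3.142, -0.0, 0.005]
contact_force: [-2.1, 0.5, 2.2]
opening: 0.209
```

move_arm:
  increments:
    - {"tx":0,"ty":0,"tz":0,"rx":0,"ry":0,"rz":0,"gripper":0}
    - {"tx":0,"ty":0,"tz":0,"rx":0,"ry":0,"rz":0,"gripper":0}
    - {"tx":0,"ty":0,"tz":0,"rx":0,"ry":0,"rz":0,"gripper":0}
    - {"tx":0,"ty":0,"tz":-2,"rx":0,"ry":0,"rz":0,"gripper":0}
    - {"tx":0,"ty":0,"tz":-4,"rx":0,"ry":0,"rz":0,"gripper":0}
    - {"tx":0,"ty":0,"tz":-4,"rx":0,"ry":0,"rz":0,"gripper":0}
    - {"tx":0,"ty":0,"tz":0,"rx":0,"ry":0,"rz":0,"gripper":0}
    - {"tx":0,"ty":0,"tz":0,"rx":0,"ry":0,"rz":0,"gripper":0}

```text
clock: 44.15
eef_pos: [660.3, -111.3, 189.5]
tcp_rot: [3.141, -0.002, 0.005]
contact_force: [0.2, -0.3, -0.5]
opening: 0.502
```

```bash
cat > chk.py <<'E'
from h import *
p,d,m,P=held(0,0,0,"side")
for b in blobs(P,d>0,84,125,(640,690,-230,0),4): print("pin (s1 read mean z 103.2)",rect(b[:,:2]),b.mean(0).round(1),b[:,2].max().round(1))
for b in blobs(P,d>0,94,108,(560,640,-235,0),5): print("rib in pocket",rect(b[:,:2]),b.mean(0).round(1))
E
python3 chk.py; python3 plan.py 0 "(432.2,-70.8,180,1.504),(432.2,-70.8,140,None,45)"
```

```text
tcp [ 659.4 -111.2  188.1] [3.142 0.    0.005] F [-0.1 -0.2 -0.8] open 0.499
pin (s1 read mean z 103.2) (array([657.2, -33.4]), 21.1, 18.4, np.float64(-1.06)) [654.9 -33.5 102.2] 117.8
pin (s1 read mean z 103.2) (array([ 656.9, -111.5]), 21.7, 18.0, np.float64(0.475)) [ 654.5 -112.9  103.4] 117.7
rib in pocket (array([601.7, -30.8]), 62.0, 17.4, np.float64(-0.024)) [598.  -31.9 102.7]
rib in pocket (array([ 601.5, -111.2]), 61.9, 17.1, np.float64(0.045)) [ 599.3 -111.6  102.9]
rib in pocket (array([ 601.8, -190.5]), 60.4, 15.8, np.float64(-0.01)) [ 598.9 -191.5  102.4]
at [659.4, -111.2, 188.1] 0.005 t 44.2 q6 1.4
[{"tx":-2.06,"ty":-0.38,"tz":0.07,"rx":0,"ry":0,"rz":-7.8,"gripper":0},{"tx":-1.99,"ty":-0.65,"tz":0.07,"rx":0,"ry":0,"rz":-7.8,"gripper":0},{"tx":-1.89,"ty":-0.92,"tz":0.07,"rx":0,"ry":0,"rz":-7.8,"gripper":0},{"tx":-1.74,"ty":-1.17,"tz":0.07,"rx":0,"ry":0,"rz":-7.8,"gripper":0},{"tx":-1.57,"ty":-1.39,"tz":0.08,"rx":0,"ry":0,"rz":-7.8,"gripper":0},{"tx":-1.37,"ty":-1.59,"tz":0.07,"rx":0,"ry":0,"rz":-7.8,"gripper":0},{"tx":-1.14,"ty":-1.76,"tz":0.08,"rx":0,"ry":0,"rz":-7.8,"gripper":0},{"tx":-0.89,"ty":-1.9,"tz":0.07,"rx":0,"ry":0,"rz":-7.8,"gripper":0},{"tx":-0.62,"ty":-2.01,"tz":0.08,"rx":0,"ry":0,"rz":-7.8,"gripper":0},{"tx":-0.34,"ty":-2.07,"tz":0.07,"rx":0,"ry":0,"rz":-7.8,"gripper":0},{"tx":-0.06,"ty":-2.1,"tz":0.08,"rx":0,"ry":0,"rz":-7.9,"gripper":0},{"tx":0,"ty":-0,"tz":4,"rx":0,"ry":0,"rz":-0,"gripper":0}]
```

move_arm:
  increments:
    - {"tx":-2.06,"ty":-0.38,"tz":0.07,"rx":0,"ry":0,"rz":-7.8,"gripper":0}
    - {"tx":-1.99,"ty":-0.65,"tz":0.07,"rx":0,"ry":0,"rz":-7.8,"gripper":0}
    - {"tx":-1.89,"ty":-0.92,"tz":0.07,"rx":0,"ry":0,"rz":-7.8,"gripper":0}
    - {"tx":-1.74,"ty":-1.17,"tz":0.07,"rx":0,"ry":0,"rz":-7.8,"gripper":0}
    - {"tx":-1.57,"ty":-1.39,"tz":0.08,"rx":0,"ry":0,"rz":-7.8,"gripper":0}
    - {"tx":-1.37,"ty":-1.59,"tz":0.07,"rx":0,"ry":0,"rz":-7.8,"gripper":0}
    - {"tx":-1.14,"ty":-1.76,"tz":0.08,"rx":0,"ry":0,"rz":-7.8,"gripper":0}
    - {"tx":-0.89,"ty":-1.9,"tz":0.07,"rx":0,"ry":0,"rz":-7.8,"gripper":0}
    - {"tx":-0.62,"ty":-2.01,"tz":0.08,"rx":0,"ry":0,"rz":-7.8,"gripper":0}
    - {"tx":-0.34,"ty":-2.07,"tz":0.07,"rx":0,"ry":0,"rz":-7.8,"gripper":0}
    - {"tx":-0.06,"ty":-2.1,"tz":0.08,"rx":0,"ry":0,"rz":-7.9,"gripper":0}
    - {"tx":0,"ty":0,"tz":4,"rx":0,"ry":0,"rz":0,"gripper":0}

```text
clock: 45.4
eef_pos: [432.3, -70.8, 142.0]
tcp_rot: [3.137, 0.0, 1.509]
contact_force: [0.6, 0.3, -1.6]
opening: 0.501
```

move_arm:
  increments:
    - {"tx":0,"ty":0,"tz":0,"rx":0,"ry":0,"rz":0,"gripper":0}
    - {"tx":0,"ty":0,"tz":0,"rx":0,"ry":0,"rz":0,"gripper":0}
    - {"tx":0,"ty":0,"tz":0,"rx":0,"ry":0,"rz":0,"gripper":0}
    - {"tx":0,"ty":0,"tz":0,"rx":0,"ry":0,"rz":0,"gripper":0}

```text
clock: 45.8
eef_pos: [433.4, -71.0, 141.1]
tcp_rot: [3.14, 0.0, 1.504]
contact_force: [0.3, -0.8, 0.6]
opening: 0.499
```

```bash
python3 plan.py 0 "(432.3,-70.8,91.3,None,30)"
```

```text
at [433.4, -71.0, 141.1] 1.504 t 45.8 q6 -0.1
[{"tx":0.01,"ty":-0.05,"tz":2.49,"rx":0,"ry":0,"rz":-0,"gripper":0},{"tx":0,"ty":-0.06,"tz":2.49,"rx":0,"ry":0,"rz":-0,"gripper":0}]
```

move_arm:
  increments:
    - {"tx":0,"ty":-0.05,"tz":2.5,"rx":0,"ry":0,"rz":0,"gripper":0}
    - {"tx":0,"ty":-0.06,"tz":2.5,"rx":0,"ry":0,"rz":0,"gripper":0}
    - {"tx":0,"ty":0,"tz":0,"rx":0,"ry":0,"rz":0,"gripper":0}
    - {"tx":0,"ty":0,"tz":0,"rx":0,"ry":0,"rz":0,"gripper":-1}
    - {"tx":0,"ty":0,"tz":0,"rx":0,"ry":0,"rz":0,"gripper":-1}
    - {"tx":0,"ty":0,"tz":0,"rx":0,"ry":0,"rz":0,"gripper":-1}
    - {"tx":0,"ty":0,"tz":0,"rx":0,"ry":0,"rz":0,"gripper":-1}
    - {"tx":0,"ty":0,"tz":0,"rx":0,"ry":0,"rz":0,"gripper":-1}

```text
clock: 46.6
eef_pos: [432.4, -71.0, 91.6]
tcp_rot: [3.139, 0.0, 1.504]
contact_force: [-0.6, -1.2, 8.6]
opening: 0.214
```

```bash
python3 plan.py -1 "(432.3,-70.8,190,None,40),(659.8,-191.4,185,0.006)"
```

```text
at [432.4, -71.0, 91.6] 1.504 t 46.6 q6 -0.1
[{"tx":0,"ty":-0,"tz":-3.28,"rx":0,"ry":0,"rz":-0,"gripper":-1},{"tx":0.01,"ty":-0.01,"tz":-3.28,"rx":0,"ry":0,"rz":-0,"gripper":-1},{"tx":0,"ty":-0,"tz":-3.28,"rx":0,"ry":0,"rz":-0,"gripper":-1},{"tx":-0.96,"ty":2.14,"tz":0.05,"rx":0,"ry":0,"rz":7.8,"gripper":-1},{"tx":-0.66,"ty":2.25,"tz":0.04,"rx":0,"ry":0,"rz":7.8,"gripper":-1},{"tx":-0.35,"ty":2.31,"tz":0.05,"rx":0,"ry":0,"rz":7.8,"gripper":-1},{"tx":-0.03,"ty":2.34,"tz":0.04,"rx":0,"ry":0,"rz":7.8,"gripper":-1},{"tx":0.29,"ty":2.32,"tz":0.05,"rx":0,"ry":0,"rz":7.8,"gripper":-1},{"tx":0.6,"ty":2.26,"tz":0.04,"rx":0,"ry":0,"rz":7.8,"gripper":-1},{"tx":0.9,"ty":2.16,"tz":0.05,"rx":0,"ry":0,"rz":7.8,"gripper":-1},{"tx":1.19,"ty":2.02,"tz":0.04,"rx":0,"ry":0,"rz":7.8,"gripper":-1},{"tx":1.45,"ty":1.83,"tz":0.05,"rx":0,"ry":0,"rz":7.8,"gripper":-1}]
[{"tx":1.69,"ty":1.62,"tz":0.04,"rx":0,"ry":0,"rz":7.8,"gripper":-1},{"tx":1.89,"ty":1.38,"tz":0.05,"rx":0,"ry":0,"rz":7.9,"gripper":-1}]
```

move_arm:
  increments:
    - {"tx":0,"ty":0,"tz":-3.3,"rx":0,"ry":0,"rz":0,"gripper":-1}
    - {"tx":0,"ty":0,"tz":-3.3,"rx":0,"ry":0,"rz":0,"gripper":-1}
    - {"tx":0,"ty":0,"tz":-3.3,"rx":0,"ry":0,"rz":0,"gripper":-1}
    - {"tx":-0.96,"ty":2.14,"tz":0.05,"rx":0,"ry":0,"rz":7.8,"gripper":-1}
    - {"tx":-0.66,"ty":2.25,"tz":0.04,"rx":0,"ry":0,"rz":7.8,"gripper":-1}
    - {"tx":-0.35,"ty":2.31,"tz":0.05,"rx":0,"ry":0,"rz":7.8,"gripper":-1}
    - {"tx":-0.03,"ty":2.34,"tz":0.04,"rx":0,"ry":0,"rz":7.8,"gripper":-1}
    - {"tx":0.29,"ty":2.32,"tz":0.05,"rx":0,"ry":0,"rz":7.8,"gripper":-1}
    - {"tx":0.6,"ty":2.26,"tz":0.04,"rx":0,"ry":0,"rz":7.8,"gripper":-1}
    - {"tx":0.9,"ty":2.16,"tz":0.05,"rx":0,"ry":0,"rz":7.8,"gripper":-1}
    - {"tx":1.19,"ty":2.02,"tz":0.04,"rx":0,"ry":0,"rz":7.8,"gripper":-1}
    - {"tx":1.45,"ty":1.83,"tz":0.05,"rx":0,"ry":0,"rz":7.8,"gripper":-1}

```text
clock: 47.8
eef_pos: [618.2, -169.9, 185.7]
tcp_rot: [3.141, -0.0, 0.274]
contact_force: [-0.3, -0.1, -1.3]
opening: 0.207
```

move_arm:
  increments:
    - {"tx":1.69,"ty":1.62,"tz":0.04,"rx":0,"ry":0,"rz":7.8,"gripper":-1}
    - {"tx":1.89,"ty":1.38,"tz":0.05,"rx":0,"ry":0,"rz":7.9,"gripper":-1}
    - {"tx":0,"ty":0,"tz":0,"rx":0,"ry":0,"rz":0,"gripper":-1}
    - {"tx":0,"ty":0,"tz":3,"rx":0,"ry":0,"rz":0,"gripper":-1}
    - {"tx":0,"ty":0,"tz":0,"rx":0,"ry":0,"rz":0,"gripper":-1}
    - {"tx":0,"ty":0,"tz":0,"rx":0,"ry":0,"rz":0,"gripper":-1}
    - {"tx":0,"ty":0,"tz":0,"rx":0,"ry":0,"rz":0,"gripper":-1}
    - {"tx":0,"ty":0,"tz":0,"rx":0,"ry":0,"rz":0,"gripper":-1}

```text
clock: 48.6
eef_pos: [659.3, -191.4, 155.7]
tcp_rot: [3.141, -0.002, 0.006]
contact_force: [0.9, -0.8, -1.4]
opening: 0.209
```

move_arm:
  increments:
    - {"tx":0.08,"ty":0,"tz":1,"rx":0,"ry":0,"rz":0,"gripper":-1}
    - {"tx":0,"ty":0,"tz":0.7,"rx":0,"ry":0,"rz":0,"gripper":-1}
    - {"tx":0,"ty":0,"tz":0.5,"rx":0,"ry":0,"rz":0,"gripper":-1}
    - {"tx":0,"ty":0,"tz":0.5,"rx":0,"ry":0,"rz":0,"gripper":-1}
    - {"tx":0,"ty":0,"tz":0,"rx":0,"ry":0,"rz":0,"gripper":-1}
    - {"tx":0,"ty":0,"tz":0,"rx":0,"ry":0,"rz":0,"gripper":-1}

```text
clock: 49.2
eef_pos: [659.6, -191.3, 127.1]
tcp_rot: [-3.142, 0.0, 0.005]
contact_force: [0.7, -0.1, -1.7]
opening: 0.211
```

move_arm:
  increments:
    - {"tx":0,"ty":0,"tz":0.5,"rx":0,"ry":0,"rz":0,"gripper":-1}
    - {"tx":0,"ty":0,"tz":0.5,"rx":0,"ry":0,"rz":0,"gripper":-1}
    - {"tx":0,"ty":0,"tz":0.5,"rx":0,"ry":0,"rz":0,"gripper":-1}
    - {"tx":0,"ty":0,"tz":0.5,"rx":0,"ry":0,"rz":0,"gripper":-1}
    - {"tx":0,"ty":0,"tz":0.5,"rx":0,"ry":0,"rz":0,"gripper":-1}
    - {"tx":0,"ty":0,"tz":0.5,"rx":0,"ry":0,"rz":0,"gripper":-1}
    - {"tx":0,"ty":0,"tz":0.4,"rx":0,"ry":0,"rz":0,"gripper":-1}
    - {"tx":0,"ty":0,"tz":0.3,"rx":0,"ry":0,"rz":0,"gripper":-1}
    - {"tx":0,"ty":0,"tz":0.2,"rx":0,"ry":0,"rz":0,"gripper":-1}
    - {"tx":0,"ty":0,"tz":0,"rx":0,"ry":0,"rz":0,"gripper":-1}
    - {"tx":0,"ty":0,"tz":0,"rx":0,"ry":0,"rz":0,"gripper":-1}

```text
clock: 50.3
eef_pos: [659.7, -191.3, 88.7]
tcp_rot: [3.142, -0.0, 0.005]
contact_force: [-1.7, 0.9, 2.3]
opening: 0.212
```

move_arm:
  increments:
    - {"tx":0,"ty":0,"tz":0,"rx":0,"ry":0,"rz":0,"gripper":0}
    - {"tx":0,"ty":0,"tz":0,"rx":0,"ry":0,"rz":0,"gripper":0}
    - {"tx":0,"ty":0,"tz":0,"rx":0,"ry":0,"rz":0,"gripper":0}
    - {"tx":0,"ty":0,"tz":-2,"rx":0,"ry":0,"rz":0,"gripper":0}
    - {"tx":0,"ty":0,"tz":-4,"rx":0,"ry":0,"rz":0,"gripper":0}
    - {"tx":0,"ty":0,"tz":-4.5,"rx":0,"ry":0,"rz":0,"gripper":0}
    - {"tx":0,"ty":0,"tz":0,"rx":0,"ry":0,"rz":0,"gripper":-1}
    - {"tx":0,"ty":0,"tz":0,"rx":0,"ry":0,"rz":0,"gripper":-1}

```text
clock: 51.1
eef_pos: [660.4, -191.6, 194.8]
tcp_rot: [3.141, -0.003, 0.005]
contact_force: [-0.6, -0.1, -0.7]
opening: 0.17
```

```bash
python3 chk.py; python3 plan.py -1 "(427,-381,200,1.571)"
```

```text
tcp [ 659.5 -191.3  193.1] [ 3.142 -0.     0.005] F [-0.1 -0.3 -0.7] open 0.083
pin (s1 read mean z 103.2) (array([659.1, -28.4]), 24.1, 20.6, np.float64(-0.638)) [655.9 -29.  102.2] 116.9
pin (s1 read mean z 103.2) (array([ 657.3, -111.3]), 23.6, 17.6, np.float64(0.686)) [ 655.3 -112.5  102.7] 117.3
pin (s1 read mean z 103.2) (array([ 657.7, -191.5]), 22.8, 19.0, np.float64(-1.157)) [ 655.4 -191.6  104.5] 117.5
rib in pocket (array([605. , -26.7]), 62.9, 15.5, np.float64(0.029)) [601.1 -28.2 102.7]
rib in pocket (array([ 603.2, -110.8]), 61.0, 17.2, np.float64(0.02)) [ 599.7 -111.9  102.7]
rib in pocket (array([ 601.8, -190.5]), 60.7, 16.8, np.float64(0.027)) [ 599.3 -191.6  102.6]
at [659.5, -191.3, 193.1] 0.005 t 51.1 q6 1.28
[{"tx":-2.12,"ty":1.71,"tz":-0.06,"rx":0,"ry":0,"rz":-8.2,"gripper":-1},{"tx":-2.35,"ty":1.39,"tz":-0.06,"rx":0,"ry":0,"rz":-8.2,"gripper":-1},{"tx":-2.52,"ty":1.05,"tz":-0.06,"rx":0,"ry":0,"rz":-8.1,"gripper":-1},{"tx":-2.64,"ty":0.68,"tz":-0.06,"rx":0,"ry":0,"rz":-8.2,"gripper":-1},{"tx":-2.71,"ty":0.3,"tz":-0.06,"rx":0,"ry":0,"rz":-8.1,"gripper":-1},{"tx":-2.73,"ty":-0.09,"tz":-0.06,"rx":0,"ry":0,"rz":-8.2,"gripper":-1},{"tx":-2.69,"ty":-0.48,"tz":-0.07,"rx":0,"ry":0,"rz":-8.1,"gripper":-1},{"tx":-2.59,"ty":-0.85,"tz":-0.06,"rx":0,"ry":0,"rz":-8.2,"gripper":-1},{"tx":-2.44,"ty":-1.21,"tz":-0.07,"rx":0,"ry":0,"rz":-8.1,"gripper":-1},{"tx":-2.25,"ty":-1.54,"tz":-0.06,"rx":0,"ry":0,"rz":-8.2,"gripper":-1},{"tx":-2,"ty":-1.85,"tz":-0.07,"rx":0,"ry":0,"rz":-8.1,"gripper":-1}]
```

The pins read home, but the first bar's rib reads about 3 mm off its earlier place, possibly from the knock. I'll look closely before the final toggle push.

```bash
python3 chk.py; python3 - <<'E'
from hole import *
p,d,m=grab("side"); rr,cc=map(int,proj(m,np.array([620.,-100,90.])))
save("s8.png",cv2.resize(p[rr-45:rr+45,cc-60:cc+60],None,fx=6,fy=6,interpolation=cv2.INTER_CUBIC))
E
```

```text
tcp [ 658.9 -191.1  192.2] [-3.141e+00  2.000e-03  5.000e-03] F [-0.5  0.3  0.1] open 0.009
pin (s1 read mean z 103.2) (array([658.9, -28.6]), 19.8, 19.5, np.float64(1.292)) [655.5 -28.7 103. ] 117.5
pin (s1 read mean z 103.2) (array([ 658.1, -112.6]), 20.0, 19.4, np.float64(-1.421)) [ 655.7 -112.5  102.9] 118.1
pin (s1 read mean z 103.2) (array([ 659.5, -190.3]), 23.3, 20.1, np.float64(-0.245)) [ 654.8 -192.1  104.4] 118.8
rib in pocket (array([603.3, -26.5]), 61.6, 17.8, np.float64(-0.038)) [600.8 -28.6 102.3]
rib in pocket (array([ 604.5, -110.3]), 63.2, 18.1, np.float64(0.008)) [ 599.8 -111.7  102.8]
rib in pocket (array([ 602.4, -190.5]), 60.9, 16.3, np.float64(-0.017)) [ 599.4 -191.5  102.8]
```

View pics/s8.png

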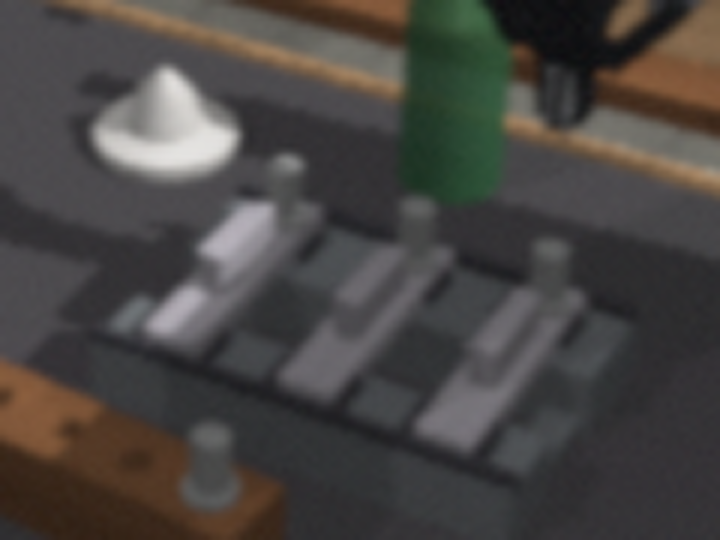

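The bar was nudged about 3 mm within its pocket. It is still flat, its pin is home at the same heights, and the 2 mm play all round keeps it under 3 mm from the rail hole, well inside the 6 mm tolerance. I'll go on to the toggle.

move_arm:
  increments:
    - {"tx":-2.12,"ty":1.71,"tz":-0.06,"rx":0,"ry":0,"rz":-8.2,"gripper":-1}
    - {"tx":-2.35,"ty":1.39,"tz":-0.06,"rx":0,"ry":0,"rz":-8.2,"gripper":-1}
    - {"tx":-2.52,"ty":1.05,"tz":-0.06,"rx":0,"ry":0,"rz":-8.1,"gripper":-1}
    - {"tx":-2.64,"ty":0.68,"tz":-0.06,"rx":0,"ry":0,"rz":-8.2,"gripper":-1}
    - {"tx":-2.71,"ty":0.3,"tz":-0.06,"rx":0,"ry":0,"rz":-8.1,"gripper":-1}
    - {"tx":-2.73,"ty":-0.09,"tz":-0.06,"rx":0,"ry":0,"rz":-8.2,"gripper":-1}
    - {"tx":-2.69,"ty":-0.48,"tz":-0.07,"rx":0,"ry":0,"rz":-8.1,"gripper":-1}
    - {"tx":-2.59,"ty":-0.85,"tz":-0.06,"rx":0,"ry":0,"rz":-8.2,"gripper":-1}
    - {"tx":-2.44,"ty":-1.21,"tz":-0.07,"rx":0,"ry":0,"rz":-8.1,"gripper":-1}
    - {"tx":-2.25,"ty":-1.54,"tz":-0.06,"rx":0,"ry":0,"rz":-8.2,"gripper":-1}
    - {"tx":-2,"ty":-1.85,"tz":-0.07,"rx":0,"ry":0,"rz":-8.1,"gripper":-1}
    - {"tx":0,"ty":0,"tz":0,"rx":0,"ry":0,"rz":0,"gripper":-1}

```text
clock: 52.45
eef_pos: [424.5, -382.1, 198.8]
tcp_rot: [-3.139, -0.001, 1.573]
contact_force: [0.6, 1.1, 0.5]
opening: -0.002
```

move_arm:
  increments:
    - {"tx":0,"ty":0,"tz":0,"rx":0,"ry":0,"rz":0,"gripper":-1}
    - {"tx":0,"ty":0,"tz":0,"rx":0,"ry":0,"rz":0,"gripper":-1}
    - {"tx":0,"ty":0,"tz":0,"rx":0,"ry":0,"rz":0,"gripper":-1}

```text
clock: 52.75
eef_pos: [427.8, -380.3, 199.8]
tcp_rot: [-3.141, -0.001, 1.57]
contact_force: [-0.6, 0.3, -0.3]
opening: -0.0
```

move_arm:
  increments:
    - {"tx":0,"ty":0,"tz":3.6,"rx":0,"ry":0,"rz":0,"gripper":-1}
    - {"tx":0,"ty":0,"tz":3.6,"rx":0,"ry":0,"rz":0,"gripper":-1}
    - {"tx":0,"ty":0,"tz":3.5,"rx":0,"ry":0,"rz":0,"gripper":-1}
    - {"tx":0,"ty":0,"tz":0,"rx":0,"ry":0,"rz":0,"gripper":-1}
    - {"tx":0.7,"ty":0,"tz":0,"rx":0,"ry":0,"rz":0,"gripper":-1}
    - {"tx":0.8,"ty":0,"tz":0,"rx":0,"ry":0,"rz":0,"gripper":-1}
    - {"tx":0.8,"ty":0,"tz":0,"rx":0,"ry":0,"rz":0,"gripper":-1}
    - {"tx":0.8,"ty":0,"tz":0,"rx":0,"ry":0,"rz":0,"gripper":-1}
    - {"tx":0,"ty":0,"tz":0,"rx":0,"ry":0,"rz":0,"gripper":-1}
    - {"tx":0,"ty":0,"tz":0,"rx":0,"ry":0,"rz":0,"gripper":-1}

```text
clock: 53.75
eef_pos: [428.2, -350.7, 94.6]
tcp_rot: [3.139, 0.002, 1.571]
contact_force: [0.4, -3.5, 5.7]
opening: 0.004
```

move_arm:
  increments:
    - {"tx":0.15,"ty":0,"tz":0,"rx":0,"ry":0,"rz":0,"gripper":-1}
    - {"tx":0,"ty":0,"tz":0,"rx":0,"ry":0,"rz":0,"gripper":-1}
    - {"tx":0,"ty":0,"tz":0,"rx":0,"ry":0,"rz":0,"gripper":-1}

```text
clock: 54.05
eef_pos: [428.2, -349.4, 94.2]
tcp_rot: [3.14, 0.002, 1.571]
contact_force: [0.5, -3.4, 6.3]
opening: -0.002
```

```bash
python3 - <<'E'
from h import *
p,d,m=grab("side"); save("s9.png",cv2.resize(p[210:310,340:480],None,fx=4,fy=4,interpolation=cv2.INTER_CUBIC))
E
```

```text
(no output)
```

View pics/s9.png

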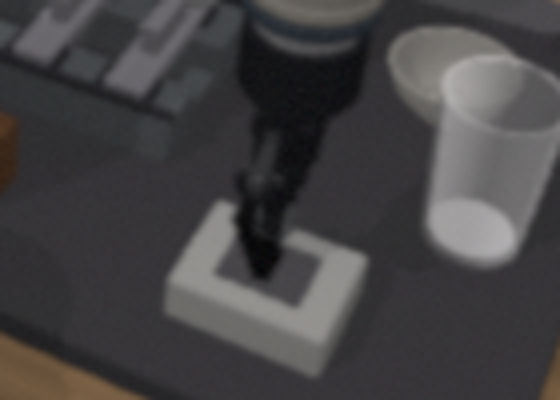

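The paddle leans left, away from the window, from its base at (262,272) to its top near (245,190). I'll hold it there.

move_arm:
  increments:
    - {"tx":0.1,"ty":0,"tz":0,"rx":0,"ry":0,"rz":0,"gripper":-1}
    - {"tx":0,"ty":0,"tz":0,"rx":0,"ry":0,"rz":0,"gripper":-1}
    - {"tx":0,"ty":0,"tz":0,"rx":0,"ry":0,"rz":0,"gripper":-1}
    - {"tx":0,"ty":0,"tz":0,"rx":0,"ry":0,"rz":0,"gripper":-1}
    - {"tx":0,"ty":0,"tz":0,"rx":0,"ry":0,"rz":0,"gripper":-1}
    - {"tx":0,"ty":0,"tz":0,"rx":0,"ry":0,"rz":0,"gripper":-1}
    - {"tx":0,"ty":0,"tz":0,"rx":0,"ry":0,"rz":0,"gripper":-1}
    - {"tx":0,"ty":0,"tz":0,"rx":0,"ry":0,"rz":0,"gripper":-1}
    - {"tx":0,"ty":0,"tz":0,"rx":0,"ry":0,"rz":0,"gripper":-1}
    - {"tx":0,"ty":0,"tz":0,"rx":0,"ry":0,"rz":0,"gripper":-1}
    - {"tx":0,"ty":0,"tz":0,"rx":0,"ry":0,"rz":0,"gripper":-1}
    - {"tx":0,"ty":0,"tz":0,"rx":0,"ry":0,"rz":0,"gripper":-1}

```text
clock: 55.3
eef_pos: [428.1, -348.3, 93.9]
tcp_rot: [3.14, 0.001, 1.571]
contact_force: [1.4, -4.2, 6.3]
opening: 0.0
```

move_arm:
  increments:
    - {"tx":0,"ty":0,"tz":0,"rx":0,"ry":0,"rz":0,"gripper":-1}
    - {"tx":0,"ty":0,"tz":0,"rx":0,"ry":0,"rz":0,"gripper":-1}
    - {"tx":0,"ty":0,"tz":0,"rx":0,"ry":0,"rz":0,"gripper":-1}
    - {"tx":0,"ty":0,"tz":0,"rx":0,"ry":0,"rz":0,"gripper":-1}
    - {"tx":0,"ty":0,"tz":0,"rx":0,"ry":0,"rz":0,"gripper":-1}
    - {"tx":0,"ty":0,"tz":0,"rx":0,"ry":0,"rz":0,"gripper":-1}
    - {"tx":0,"ty":0,"tz":0,"rx":0,"ry":0,"rz":0,"gripper":-1}
    - {"tx":0,"ty":0,"tz":0,"rx":0,"ry":0,"rz":0,"gripper":-1}
    - {"tx":0,"ty":0,"tz":0,"rx":0,"ry":0,"rz":0,"gripper":-1}
    - {"tx":0,"ty":0,"tz":0,"rx":0,"ry":0,"rz":0,"gripper":-1}
    - {"tx":0,"ty":0,"tz":0,"rx":0,"ry":0,"rz":0,"gripper":-1}
    - {"tx":0,"ty":0,"tz":0,"rx":0,"ry":0,"rz":0,"gripper":-1}

```text
clock: 56.5
eef_pos: [428.1, -348.3, 93.9]
tcp_rot: [3.14, 0.001, 1.57]
contact_force: [2.0, -3.6, 6.3]
opening: -0.001
```

move_arm:
  increments:
    - {"tx":-1,"ty":0,"tz":0,"rx":0,"ry":0,"rz":0,"gripper":-1}
    - {"tx":-1.5,"ty":0,"tz":0,"rx":0,"ry":0,"rz":0,"gripper":-1}
    - {"tx":-1,"ty":0,"tz":0,"rx":0,"ry":0,"rz":0,"gripper":-1}
    - {"tx":0,"ty":0,"tz":-4,"rx":0,"ry":0,"rz":0,"gripper":-1}
    - {"tx":0,"ty":0,"tz":-4.5,"rx":0,"ry":0,"rz":0,"gripper":-1}
    - {"tx":0,"ty":0,"tz":-4.5,"rx":0,"ry":0,"rz":0,"gripper":-1}
    - {"tx":0,"ty":0,"tz":0,"rx":0,"ry":0,"rz":0,"gripper":-1}
    - {"tx":0,"ty":0,"tz":0,"rx":0,"ry":0,"rz":0,"gripper":-1}
    - {"tx":0,"ty":0,"tz":0,"rx":0,"ry":0,"rz":0,"gripper":-1}

```text
clock: 57.4
eef_pos: [426.2, -382.0, 221.6]
tcp_rot: [-3.139, -0.002, 1.57]
contact_force: [-0.3, -0.4, -0.1]
opening: 0.003
```

```bash
python3 chk.py; python3 - <<'E'
from h import *
p,d,m=grab("side");P=cloud(m,d)
for b in blobs(P,d>0,85,125,(380,480,-400,-300),5): print("toggle (was 426.2,-348, mean -349.4)",rect(b[:,:2]),b.mean(0).round(1))
save("s10.png",cv2.resize(p[130:330,170:490],None,fx=2.5,fy=2.5,interpolation=cv2.INTER_CUBIC))
E
```

```text
tcp [ 426.2 -381.9  221.3] [-3.139e+00 -2.000e-03  1.570e+00] F [-0.1 -0.7 -1.3] open 0.006
pin (s1 read mean z 103.2) (array([657.9, -27.1]), 18.2, 17.5, np.float64(0.605)) [655.6 -28.4 103.7] 117.1
pin (s1 read mean z 103.2) (array([ 657.3, -111.1]), 19.9, 18.5, np.float64(0.095)) [ 654.8 -112.3  103.8] 118.2
pin (s1 read mean z 103.2) (array([ 658.3, -194.3]), 24.0, 20.0, np.float64(-0.57)) [ 654.8 -192.2  103.6] 118.4
rib in pocket (array([603.3, -27.6]), 61.5, 17.2, np.float64(0.007)) [601.1 -28.3 102.7]
rib in pocket (array([ 602.9, -110.7]), 59.9, 17.0, np.float64(0.047)) [ 600.1 -111.6  102.3]
rib in pocket (array([ 602.7, -189.8]), 61.1, 16.5, np.float64(0.034)) [ 599.4 -191.4  102.9]
toggle (was 426.2,-348, mean -349.4) (array([ 425.5, -348.1]), 31.0, 12.0, np.float64(-0.035)) [ 421.7 -349.4  104.2]
```

View pics/s10.png

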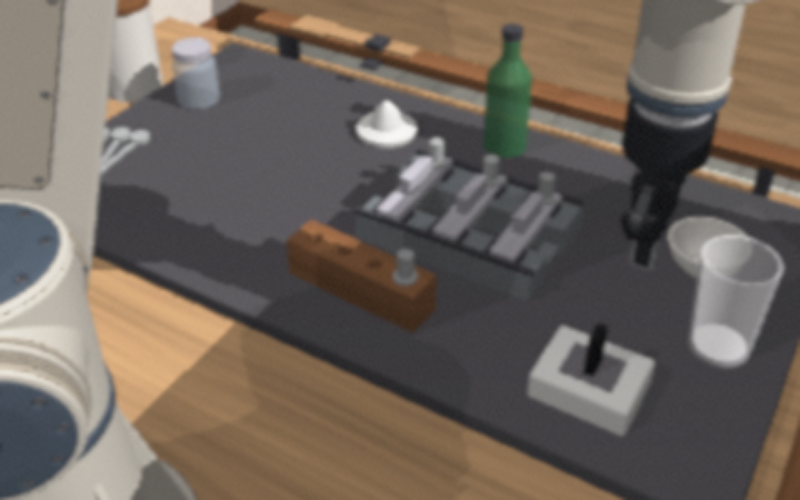

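```bash
python3 -c "
from rig import r
print(r.sign_off())"
```

```text
the job is handed in; nothing more can be done
None
```

I carried out every step in order and handed the job in at about 57.5 s of the 210 s allowed; the sign-off gave no verdict.

- **Toggle, towards the window:** I held it over for about 2.4 s; the tool force puts it at roughly 0.45 rad. It sprang back upright.
- **Bars and pins:** All three stay bars are in pockets, each with a lock pin through it. The fourth pin stays in the block as a spare.
- **Toggle, away from the window:** With all bars pinned, I held it over for about 2.4 s at roughly 0.43 rad. It sprang back upright.

**Last checks:**
- The three bar ribs and pins read at the heights expected for a seated bar and a pin fully home.
- The toggle is back at its starting place.
- In the last picture the bottle, blender cup, reamer, bowl and jar stand where they were. The arm partly hides the teaspoons there; I did not move near them.
- The arm is clear above the switch box.

**One disagreement:** after pinning, the bar at station 1 and its pin read about 3 mm from where I had set them, probably the knock the task warned of. It still lies flat in its pocket. The 2 mm play keeps its hole within about 3 mm of the rail hole (6 mm is allowed), so I left it.

The toggle angles are worked out from the tool's force and position, not read directly.

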